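# Stack a slotted mass on a loading hanger

### The arm

A 6-joint arm with a two-finger parallel gripper is mounted at the origin on the work surface. World frame = base frame: x ahead of the robot, y to its left, z up, the work surface at z = 0. Lengths are in mm, angles in rad, forces in N, time in s.
With the tool pointing down it reaches from about 350 to 975 mm from the base axis. Payload 7.1 kg.
Tool frame: the origin (TCP) lies at the very end of the fingers, on their centre line; the grasp point (between the pads) lies 19 mm behind it; y points along the fingers, x is the direction in which the jaws open and shut, and the axes are right-handed (so a half turn about y gives the same grasp; the last joint's range is limited). The gripper opens to 88 mm and grips with 3 to 60 N. Pads are 20 mm wide; open, the fingers measure 115 mm over their backs; the gripper's body (75 mm by 178 mm) begins 61 mm behind the grasp point.
Start: joints at [-1.127, 0.423, 1.63, -0, 1.089, -0.019], TCP at [279.049, -559.229, 222.675] pointing down, gripper open.
Joint ranges: [-3, 3], [-0.9, 2.11], [0.09, 2.58], [-1.31, 4.45], [0.11, 2.69], [-2.54, 2.54]. Speed limits (rad/s): [2.39, 2.39, 3.01, 3.14, 3.14, 3.14].

### API

Orientations are given as a rotation vector (axis times angle).
In Python, from workcell import ctrl gives the robot as it stands. The module is installed in compiled form; this text tells all that it offers.
- The arm moves only by the tool jog_arm, never from a script. Its argument "steps" is a list of rows, each an object with "turn": the turn, a rotation vector about the world's x, y, z scaled (see below), a list of three; "dp": the shift along the world's x, y, z scaled (see below), a list of three; "claw": the opening, from 0 (shut) to 1 (fully open). In form: [{"turn": [wx, wy, wz], "dp": [x, y, z], "claw": claw}, ...]. A call has 1 to 12 rows; each row is the pose to reach, as a shift and turn from the pose measured when the call began, turning the shorter way round; what a row does not reach only later rows make up. The controller multiplies each number of a shift by 80 mm and each number of a turn by pi rad. A row lasts 1/12 s, in which the tool goes at most 41.7 mm and 7.16 degrees, less where a joint would pass 70% of its speed; a pose out of reach is approached as far as the arm can. A call with a number of a shift or a turn outside -1 to 1 is refused whole. A call with a gripper value outside its range is refused whole. The fingers move at their own pace and stop on an object; the grip force is fixed at half the most. Time passes only in rows, so rows that repeat a pose let the fingers close. It gives the time, the measured TCP pose, the force and the opening at its end, in the units of the state.
- ctrl.get_obs(): the state, without advancing time (a new reading comes with each control period).
- ctrl.get_image(name): name is "scene" or "side" or "wrist"; returns a dict with "img" (384x512x3 uint8, red, green, blue), "range_z" (384x512 float32, mm along the optical axis (not along the pixel's ray), 0 where there is no reading), "fovy" (degrees; the focal length in pixels is half the picture's height over the tangent of half this angle, whatever the lens; pixels are square), "cx", "cy" (the principal point, pixels), "dist_coeffs" ([k1, k2, p1, p2, k3] as OpenCV has them; the pictures are not rectified), "camera_from_world" (4x4, takes a point from world to camera coordinates); the wrist camera has in their place "hand_eye" (4x4, takes a point from camera to tool coordinates, whose origin is the TCP and whose axes are the tool frame's). Camera axes: x right, y down, z forward; pixel columns grow to the right and rows downward; lengths in mm; the calibration is good to about 2 mm. A picture is of the moment at which its call begins: read the wrist's pose just before it.
- ctrl.close_job(): hands the job in, once; it reports no verdict.
The state is a dict: "t": time; "qpos": joint angles; "qvel": joint speeds; "joint_torque": joint torques, N m; "ee_pos": TCP position; "orientation": TCP orientation; "ft_force": force on the tool from outside, world axes, zero at the start; "moment": the same for the moment, N m; "width": finger opening in mm.
Only numpy, scipy, OpenCV 4.12 (cv2) and the standard library are available. Lean on these libraries where they do the work, as an engineer would, in place of code of your own. Each camera call takes 0.05 s, during which the arm holds its last target.

### The job

Pick up the loose large brass slotted mass and slide it sideways onto the hanger stem, between the stand's two cheeks with its slot along them, under the stem's button head and above the mass already there. Then turn it about the stem, feeling for the lower mass's locating peg, until its slot drops over the peg and it lies flat and fully home with the two slots crossed, and let go. Work gently: set it down rather than drop it, keep every push on the stand and what it carries under 20 N, and leave the other things alone.

Things in the scene. Friction and masses are not known exactly. Their poses are not given: they have to be found in the camera images.
- mass: loose brass slotted mass, 0.25 to 0.5 kg, flat on the bench: disc 56 mm across, 20 mm thick. A through slot 10 mm wide runs from a flat end 5 mm behind the centre (at x = -5 mm) to the rim at +x; its last 8 mm flare to an 18 mm mouth. Origin: centre of the underside, z up. Grip it across the slot (fingers on its +y and -y rim). Bench yaw within 0.5 rad of the world's
- stand: fixed white-painted loading stand, base plate 170 x 170 x 10 mm; origin: centre of its underside, on the stem's axis, z up. Two upright cheeks, plates along x 80 mm long and 10 mm thick, tops at z = 64 mm, inner faces at y = +58 and -58 mm. Both ends, -x (roughly towards the robot) and +x, are open: a mass goes in along x, between the cheeks. Yaw within 0.35 rad of the world's
- stem_top (a point): top of the steel stem, on its axis, 85 mm above the bench. Stem 8 mm in diameter; its button head, 17 mm in diameter, reaches from 74 to 85 mm above the bench, so that a mass goes on only from the side, below the head
- seat (a point): on the stem's axis, on the top face of the lower mass, 34 mm above the bench; axes as the stand's. The lower mass (56 mm brass disc, 20 mm thick, stuck fast) counts as part of the stand; its slot faces the stand's +x within 0.45 rad, its exact angle is not measured. Fully home, the loose mass's underside is at this height; off the peg's angle it rides on the peg, 5 mm higher
- peg_about (a point): nominal place of the steel locating peg on the lower mass (fixed to the stand): 8 mm in diameter with tapered tip, 5 mm high (top 39 mm above the bench), 17 mm from the stem's axis, on the stand's -y side, 80 deg clockwise of the lower slot. The real peg turns with the lower mass and lies up to 0.45 rad either way round the stem from here: find it by feel or by eye
- small_mass: bystander: smaller brass slotted mass, 38 mm in diameter, 12 mm thick, lying flat; origin at the centre of its underside. Its place and that of the large mass may be swapped
- flask: bystander: white plastic bottle with a red cap, 60 mm in diameter, 150 mm tall; origin at the centre of its underside
- dish: bystander: white ceramic bowl, 68 mm in diameter, 30 mm high; origin at the centre of its underside
Mind the look-alikes: they are no part of the job. Leave any turquoise look-alike of the mass alone.

How it is judged (in metres and radians):
On the way, in this order (a step that is already met when the one before it is completed fails the run):
1. the mass is on the stem, under the head and above the peg, with its slot still along the cheeks (within 35 deg) (horizontal distance between mass and seat below 0.006 m and z of mass in the frame of seat between 0.002 and 0.022 m and angle between mass's own z axis and vertical below 0.15 rad and angle between the x axis of mass and the x axis of stand, either way round below 0.61 rad), for 0.1 s.
2. it has been turned and has dropped over the peg onto the lower mass (horizontal distance between mass and seat below 0.004 m and z of mass in the frame of seat below 0.002 m and angle between the x axis of mass and the x axis of stand, either way round above 0.7 rad), for 0.1 s.
At the end, for the whole second after the job is handed in: the mass lies flat (within 3 deg) and fully home on the lower mass (underside within 1.5 mm of its top), round the stem (centre within 4 mm of the axis), its slot over the peg (more than 40 deg from the cheeks' direction), released and at rest (horizontal distance between mass and seat below 0.004 m and z of mass in the frame of seat between -0.002 and 0.0015 m and angle between mass's own z axis and vertical below 0.05 rad and angle between the x axis of mass and the x axis of stand, either way round above 0.7 rad and linear speed of mass below 0.01 m/s); the robot touches nothing.
It fails at once if the mass pressed, pushed or dropped against the stand, stem, peg or lower mass with 20 N or more (contact force between mass and stand above 20 N).
It fails at once if the robot pushing the stand with 20 N or more (contact force between any of the fingers, the arm and stand above 20 N).
It fails at once if a bystander shifted by more than 20 mm (distance of any of small_mass, flask, dish from where it was at the start of the episode above 0.02 m).
It also fails if it takes over 72 s, if anything falls off the work surface, if the arm or the gripper's body presses on something with over 40 N, if the wrist force passes 120 N, or if a joint passes its speed limit or range.

## Working session

There is one attempt and no reset: what is moved stays moved. The work goes in short steps, Python scripts to look and compute and a tool call to move; the robot and the scene stay as the last step left them, time stands still between calls to the robot, and variables do not carry over. Pictures are saved under pics/ and viewed, and the job is handed in when it is done.

Besides the shell and the picture viewer there is one more tool, called after "Request:" as a command line: name --argument value ..., lists and objects as JSON in quotes. jog_arm: Moves the arm, as the interface text tells. Its arguments: {"type":"object","properties":{"steps":{"type":"array","items":{"type":"object","properties":{"turn":{"type":"array","items":{"type":"number"}},"dp":{"type":"array","items":{"type":"number"}},"claw":{"type":"number"}}}}},"required":["steps"]}

```bash
mkdir -p pics; ls; cat > h.py <<'E'
import numpy as np,cv2,json
from workcell import ctrl
def grab(n,tag):
    o=ctrl.get_obs(); d=ctrl.get_image(n)
    cv2.imwrite(f'pics/{tag}.png',d['img'][:,:,::-1])
    d['obs']=o; np.save(f'{tag}.npy',d,allow_pickle=True); return d
def load(tag): return np.load(f'{tag}.npy',allow_pickle=True).item()
def K(d):
    h=d['img'].shape[0]; f=h/2/np.tan(np.radians(d['fovy'])/2)
    return np.array([[f,0,d['cx']],[0,f,d['cy']],[0,0,1]])
def wfc(d):
    if 'camera_from_world' in d: return np.linalg.inv(np.array(d['camera_from_world']))
    T=np.eye(4); T[:3,:3]=cv2.Rodrigues(np.array(d['obs']['orientation'],float))[0]; T[:3,3]=d['obs']['ee_pos']
    return T@np.array(d['hand_eye'])
def rays(d,uv):
    uv=np.array(uv,float).reshape(-1,1,2)
    n=cv2.undistortPoints(uv,K(d),np.array(d['dist_coeffs'],float)).reshape(-1,2)
    return np.c_[n,np.ones(len(n))]
def cloud(d):
    h,w=d['range_z'].shape; vv,uu=np.mgrid[:h,:w]
    r=rays(d,np.c_[uu.ravel(),vv.ravel()])*d['range_z'].reshape(-1,1)
    T=wfc(d); return (r@T[:3,:3].T+T[:3,3]).reshape(h,w,3)
def onz(d,uv,z):
    T=wfc(d); r=rays(d,uv)@T[:3,:3].T; s=(z-T[2,3])/r[:,2]
    return T[:3,3]+r*s[:,None]
def proj(d,P):
    T=np.linalg.inv(wfc(d)); 
    return cv2.projectPoints(np.array(P,float).reshape(-1,1,3),cv2.Rodrigues(T[:3,:3])[0],T[:3,3],K(d),np.array(d['dist_coeffs'],float))[0].reshape(-1,2)
def st():
    o=ctrl.get_obs()
    for k in('t','ee_pos','orientation','ft_force','moment','width'): print(k,np.round(o[k],3))
E
python3 - <<'E'
from h import *
st(); print(np.round(ctrl.get_obs()['qpos'],3))
for n in('scene','side','wrist'):
    d=grab(n,n+'0'); print(n,d['fovy'],np.round(wfc(d),2).tolist(),d['dist_coeffs'])
E
```

```text
pics
t 0.0
ee_pos [ 278.811 -558.746  221.925]
orientation [-1.392  0.863 -0.861]
ft_force [ 0.471 -0.226 -0.532]
moment [ 0.026 -0.037  0.031]
width 87.883
[-1.127  0.424  1.631 -0.     1.089 -0.019]
scene 47.858821127164404 [[0.77, 0.49, -0.41, 1035.1], [0.64, -0.59, 0.49, -496.95], [-0.0, -0.64, -0.77, 914.46], [0.0, 0.0, 0.0, 1.0]] [-0.00620122  0.          0.          0.          0.        ]
side 49.50224535532949 [[1.0, -0.03, 0.03, 538.3], [-0.04, -0.72, 0.7, -647.81], [-0.0, -0.7, -0.72, 787.68], [0.0, 0.0, 0.0, 1.0]] [0.03623559 0.         0.         0.         0.        ]
wrist 70.28892213170889 [[0.45, -0.85, -0.27, 356.41], [-0.89, -0.43, -0.14, -521.5], [-0.0, 0.31, -0.95, 382.92], [0.0, 0.0, 0.0, 1.0]] [0.01744574 0.         0.         0.         0.        ]
```

View pics/scene0.png

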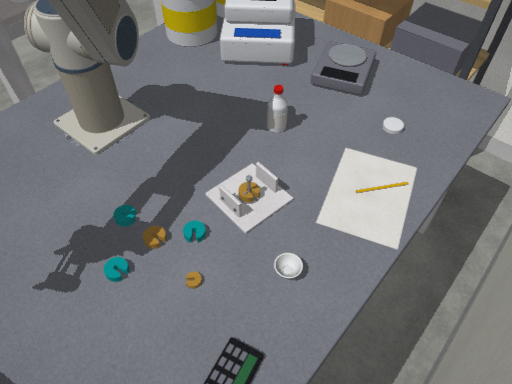

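View pics/side0.png

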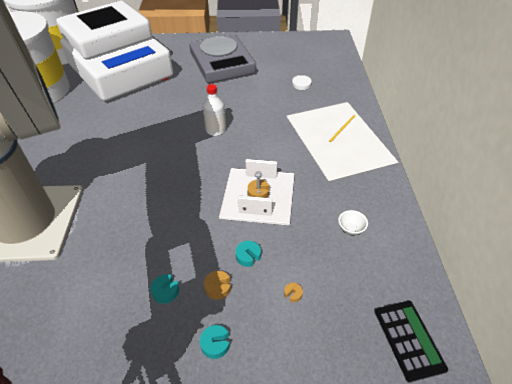

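View pics/wrist0.png

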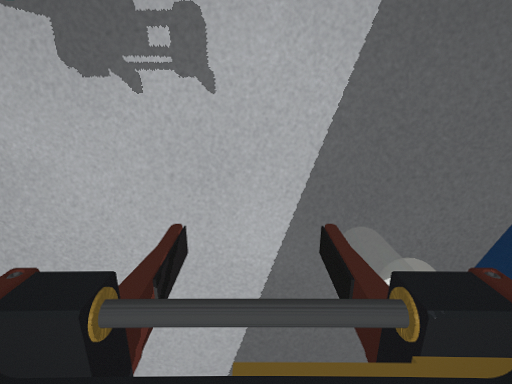

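The scene view shows the large brass mass at (155,237) among three turquoise look-alikes, the small brass one at (194,280) and the stand at (249,195). In the side view, the mass is at (217,285), the small mass at (293,292) and the stand at (258,195).

```bash
python3 - <<'E'
from h import *
for n,mu,stu,fl,sm,di in(('scene',(155,237),(249,195),(279,110),(194,280),(288,266)),('side',(217,285),(258,195),(213,115),(293,292),(353,222))):
    d=load(n+'0'); C=cloud(d); hsv=cv2.cvtColor(d['img'],cv2.COLOR_RGB2HSV)
    for nm,(u,v),r in(('mass',mu,22),('small',sm,15)):
        m=np.zeros(hsv.shape[:2],bool); m[v-r:v+r,u-r:u+r]=1
        m&=(hsv[...,0]>8)&(hsv[...,0]<28)&(hsv[...,1]>110)
        P=C[m]; print(n,nm,len(P),'zmax',np.percentile(P[:,2],[50,90,98]))
        h=20 if nm=='mass' else 12
        T=P[abs(P[:,2]-h)<3]
        if len(T)>5:
            (c,rr)=cv2.minEnclosingCircle(T[:,:2].astype(np.float32)); print(' circ',c,rr,'mean',T.mean(0))
            a=T.mean(0)[:2]-np.array(c); print(' slot dir',np.degrees(np.arctan2(-a[1],-a[0])))
    im=cv2.resize(d['img'][...,::-1],None,fx=1,fy=1)
    for nm,(u,v) in(('m',mu),('s',stu)):
        cr=d['img'][v-48:v+48,u-60:u+60,::-1]; cv2.imwrite(f'pics/{n}_{nm}.png',cv2.resize(cr,None,fx=6,fy=6,interpolation=cv2.INTER_CUBIC))
    # stand plate
    u,v=stu
    m=np.zeros(hsv.shape[:2],bool); m[v-60:v+60,u-60:u+60]=1
    m&=(abs(C[...,2]-10)<2.5)&(hsv[...,1]<40)&(hsv[...,2]>150)
    P=C[m]; print('plate',len(P),cv2.minAreaRect(P[:,:2].astype(np.float32)))
    m2=np.zeros_like(m); m2[v-60:v+60,u-60:u+60]=1
    Q=C[m2&(abs(C[...,2]-64)<2)]; print('cheek tops',len(Q),cv2.minAreaRect(Q[:,:2].astype(np.float32)))
    Q=C[m2&(abs(C[...,2]-85)<3)]; print('head',len(Q),Q.mean(0) if len(Q) else'')
    u,v=fl; print('flask',C[v,u]); u,v=di; print('dish',C[v,u])
E
```

```text
scene mass 382 zmax [18.42920137 21.05308867 22.54217461]
 circ (464.9998474121094, -195.87741088867188) 28.932540893554688 mean [ 463.64735697 -195.64124087   19.37334354]
 slot dir -9.90504194936948
scene small 206 zmax [10.52865039 12.84423731 13.96574125]
 circ (621.4584350585938, -215.72572326660156) 19.455114364624023 mean [ 622.84942738 -215.77436877   11.23971323]
 slot dir 177.99707988713917
plate 1537 ((558.73974609375, 57.96624755859375), (171.13673400878906, 170.29119873046875), 81.28952026367188)
cheek tops 105 ((560.0307006835938, 57.58183288574219), (135.8550262451172, 78.9903793334961), 81.05848693847656)
head 13 [559.4895183   57.6226705   83.64262361]
flask [463.79415846 308.14038459  91.89842634]
dish [768.06560696 -44.46864547   4.47409294]
side mass 615 zmax [19.30280256 21.44393187 22.54624559]
 circ (462.7319030761719, -193.42178344726562) 28.792861938476562 mean [ 460.75755783 -194.41174221   19.92224438]
 slot dir 26.629697952812798
side small 251 zmax [11.51353214 13.4857988  14.70279355]
 circ (619.7998657226562, -214.44671630859375) 18.891687393188477 mean [ 620.41820663 -213.9116232    11.92302217]
 slot dir -139.12810066272795
plate 2007 ((557.0623168945312, 59.85352325439453), (172.6053924560547, 169.5479278564453), 80.85152435302734)
cheek tops 186 ((557.4132080078125, 59.36882781982422), (137.6614227294922, 79.35130310058594), 80.78685760498047)
head 22 [557.41029265  58.29068763  84.43711939]
flask [438.76967879 302.29553252  76.33355365]
dish [778.43349306 -38.25014532   7.50961204]
```

View pics/side_m.png

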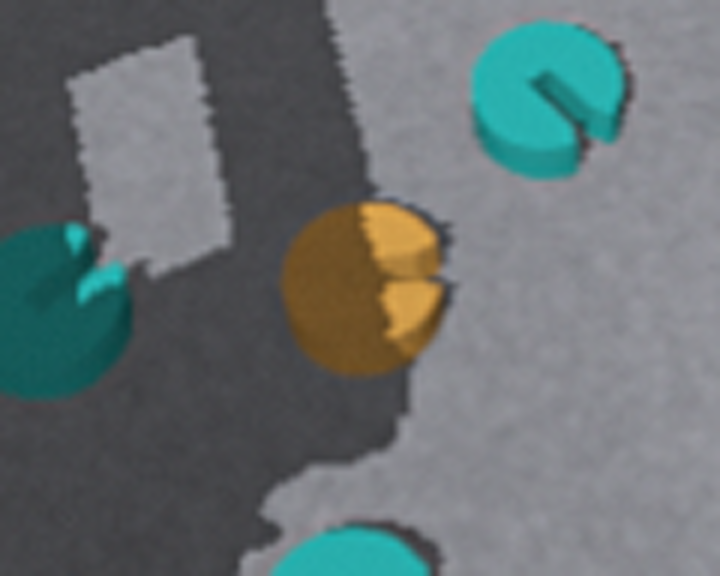

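View pics/side_s.png

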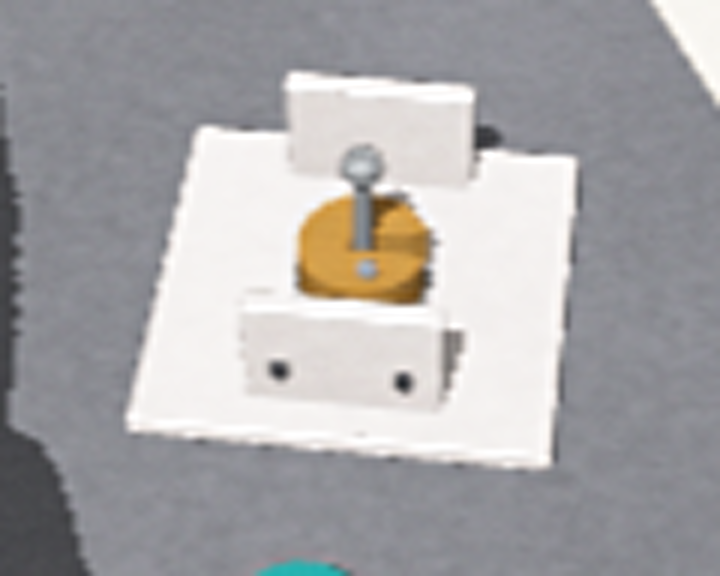

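View pics/scene_s.png

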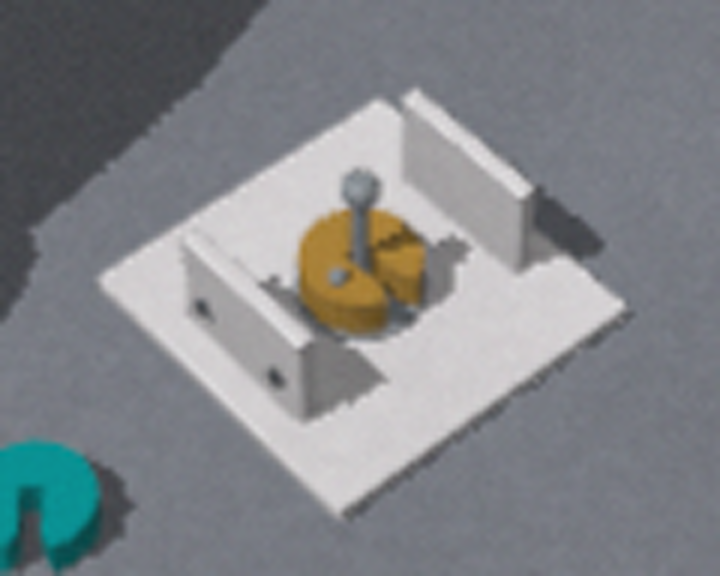

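View pics/scene_m.png

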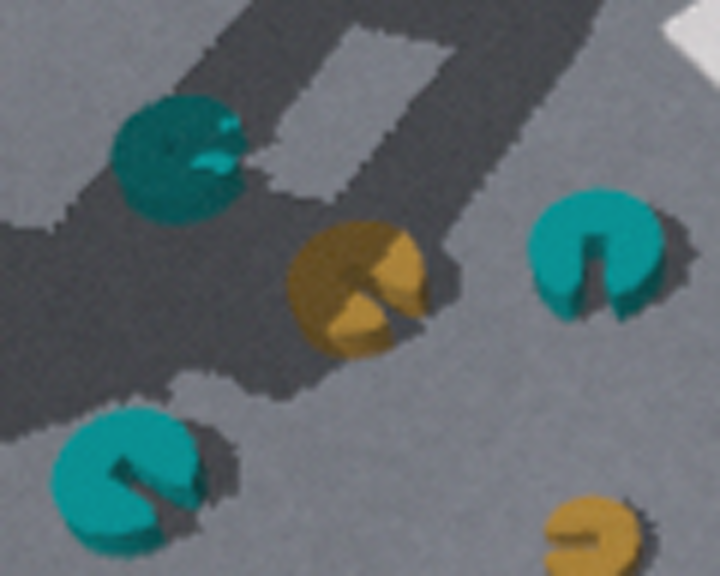

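```bash
python3 - <<'E'
from h import *
o=ctrl.get_obs(); R=cv2.Rodrigues(np.array(o['orientation']))[0]; print(np.round(R,3)); print('jaw yaw',np.degrees(np.arctan2(R[1,0],R[0,0])))
yaw=np.radians(-9.0)
for n,pg,hd in(('side',(259.2,191.7),None),('scene',(245.7,193),None)):
    d=load(n+'0'); p=onz(d,[pg],38.5)[0]
    c={'side':(557.4,58.8),'scene':(559.3,57.8)}[n]
    v=p[:2]-c; print(n,p,np.linalg.norm(v),np.degrees(np.arctan2(v[1],v[0])), 'rel stand',np.degrees(np.arctan2(v[1],v[0]))+9)
    C=cloud(d); hsv=cv2.cvtColor(d['img'],cv2.COLOR_RGB2HSV)
    m=((hsv[...,0]>80)&(hsv[...,0]<95)&(hsv[...,1]>150)).astype(np.uint8)
    k,l,s,ce=cv2.connectedComponentsWithStats(m)
    for i in range(1,k):
        if s[i,4]>100: 
            P=C[l==i]; print(' turq',ce[i],P[P[:,2]>10].mean(0))
    ll=cv2.connectedComponentsWithStats(((abs(C[...,2]-75)<75)&(C[...,2]>20)).astype(np.uint8))
E
```

```text
[[ 0.446 -0.     0.895]
 [-0.895  0.001  0.446]
 [-0.001 -1.     0.   ]]
jaw yaw -63.48291936028491
side [558.70387105  39.96412289  38.5       ] 18.880951945895184 -86.04014592810242 rel stand -77.04014592810242
 turq [247.54251012 252.61538462] [ 526.66689373 -122.11927302   22.53980101]
 turq [164.17455139 288.77650897] [ 353.48141924 -201.46834548   18.95897104]
 turq [214.16534392 341.27645503] [ 461.01472112 -315.6186846    21.10370916]
scene [563.21836427  40.95963751  38.5       ] 17.29021073314288 -76.90164874511397 rel stand -67.90164874511397
 turq [124.54471545 215.07588076] [ 361.95169511 -202.53442569   23.7734486 ]
 turq [193.94555874 230.23495702] [ 529.68539353 -119.71587418   18.60374449]
 turq [115.34027778 268.18287037] [ 467.14477826 -316.0613889    23.00613611]
```

Request:
jog_arm --steps '[{"dp": [0.46, 0.92, 0], "turn": [0, 0, 0.16], "claw": 1}, {"dp": [0.46, 0.92, 0], "turn": [0, 0, 0.2], "claw": 1}, {"dp": [0.46, 0.92, 0], "turn": [0, 0, 0.2], "claw": 1}, {"dp": [0.46, 0.92, 0], "turn": [0, 0, 0.2], "claw": 1}, {"dp": [0.46, 0.92, 0], "turn": [0, 0, 0.2], "claw": 1}]'

```text
t: 0.57
ee_pos: [316.1, -484.4, 222.0]
orientation: [-1.538, 0.374, -0.372]
ft_force: [-0.3, -1.2, 0.7]
width: 87.7
```

Request:
jog_arm --steps '[{"dp": [0.46, 0.92, 0], "turn": [0, 0, 0.2], "claw": 1}, {"dp": [0.46, 0.92, 0], "turn": [0, 0, 0.2], "claw": 1}, {"dp": [0.46, 0.92, 0], "turn": [0, 0, 0.2], "claw": 1}, {"dp": [0.46, 0.92, 0], "turn": [0, 0, 0.2], "claw": 1}, {"dp": [0.46, 0.92, 0], "turn": [0, 0, 0.2], "claw": 1}]'

```text
t: 0.98
ee_pos: [353.3, -409.9, 221.9]
orientation: [-1.567, -0.116, 0.119]
ft_force: [-0.1, 0.7, -0.3]
width: 88.0
```

Request:
jog_arm --steps '[{"dp": [0.46, 0.92, 0], "turn": [0, 0, 0.2], "claw": 1}, {"dp": [0.46, 0.92, 0], "turn": [0, 0, 0.2], "claw": 1}, {"dp": [0.46, 0.92, 0], "turn": [0, 0, 0.2], "claw": 1}, {"dp": [0.46, 0.92, 0], "turn": [0, 0, 0.2], "claw": 1}, {"dp": [0.46, 0.92, 0], "turn": [0, 0, 0.2], "claw": 1}]'

```text
t: 1.4
ee_pos: [390.4, -335.4, 221.9]
orientation: [-1.485, -0.604, 0.607]
ft_force: [0.9, 0.1, -1.0]
width: 87.9
```

Request:
jog_arm --steps '[{"dp": [0.46, 0.92, 0], "turn": [0, 0, 0.2], "claw": 1}, {"dp": [0.46, 0.92, 0], "turn": [0, 0, 0.2], "claw": 1}, {"dp": [0.46, 0.92, 0], "turn": [0, 0, 0.2], "claw": 1}, {"dp": [0.46, 0.92, 0], "turn": [0, 0, 0.2], "claw": 1}, {"dp": [0.46, 0.92, 0], "turn": [0, 0, 0.2], "claw": 1}, {"dp": [0.46, 0.92, 0], "turn": [0, 0, 0.2], "claw": 1}]'

```text
t: 1.9
ee_pos: [427.3, -261.3, 221.7]
orientation: [-1.282, -1.087, 1.091]
ft_force: [-0.9, -0.1, -0.8]
width: 87.7
```

```bash
python3 - <<'E'
from h import *
st(); R=cv2.Rodrigues(np.array(ctrl.get_obs()['orientation']))[0];print('jaw yaw',np.degrees(np.arctan2(R[1,0],R[0,0])),np.round(ctrl.get_obs()['qpos'],2))
d=grab('wrist','wrist1'); print(proj(d,[[463.5,-194.5,20]]))
E
```

```text
t 1.9
ee_pos [ 427.264 -261.326  221.714]
orientation [-1.282 -1.087  1.091]
ft_force [-0.916 -0.094 -0.801]
moment [ 0.008 -0.152 -0.029]
width 87.691
jaw yaw 80.7203822381786 [-0.57  0.24  1.9  -0.    1.   -1.98]
[[305.25125098 186.34191053]]
```

View pics/wrist1.png

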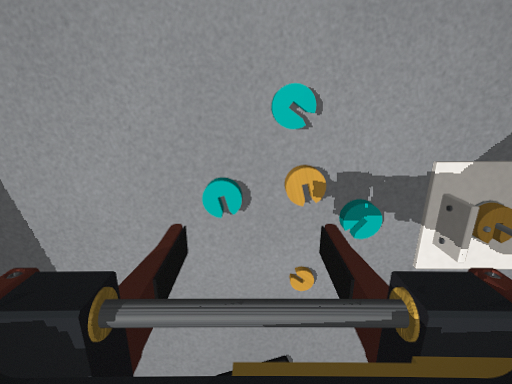

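The wrist view shows the mass at (305,186), where the other cameras predicted it, with its slot pointing down the image (world +x). I'll measure its centre and slot from this picture.

```bash
cat >> h.py <<'E'
def fitmass(d,uv,r,h=20):
    """rectify top plane at 0.25mm/px around guess, fit by model matching"""
    from scipy.optimize import minimize
    g=onz(d,[uv],h)[0][:2]; N=160; s=0.5
    xs=g[0]+(np.arange(N)-N/2)*s; ys=g[1]+(np.arange(N)-N/2)*s
    X,Y=np.meshgrid(xs,ys,indexing='ij')
    p=proj(d,np.c_[X.ravel(),Y.ravel(),np.full(X.size,h)]).astype(np.float32).reshape(N,N,2)
    im=cv2.remap(d['img'],p[...,0],p[...,1],cv2.INTER_LINEAR)
    hsv=cv2.cvtColor(im,cv2.COLOR_RGB2HSV)
    m=((hsv[...,0]>8)&(hsv[...,0]<28)&(hsv[...,1]>110)).astype(float)
    C=cloud(d).astype(np.float32); z=cv2.remap(C[...,2],p[...,0],p[...,1],cv2.INTER_NEAREST)
    top=m*(abs(z-h)<5)
    def model(q):
        x,y,a=q; u=(X-x)*np.cos(a)+(Y-y)*np.sin(a); v=-(X-x)*np.sin(a)+(Y-y)*np.cos(a)
        sg=lambda t:1/(1+np.exp(-t/0.4))
        disc=sg(28-np.hypot(u,v)); hw=5+np.clip(u-20,0,8)/8*4
        return disc*(1-sg(u+5)*sg(hw-abs(v)))
    best=None
    for a0 in np.radians(np.arange(-60,61,10)):
        r_=minimize(lambda q:((model(q)-top)**2).mean(),[g[0],g[1],a0],method='Nelder-Mead',options=dict(initial_simplex=[[g[0],g[1],a0],[g[0]+3,g[1],a0],[g[0],g[1]+3,a0],[g[0],g[1],a0+.15]]))
        if best is None or r_.fun<best.fun: best=r_
    return best.x,best.fun,im,top
E
python3 - <<'E'
from h import *
for t,uv in(('wrist1',(305,186)),('side0',(217,282)),('scene0',(154,235))):
    q,f,im,top=fitmass(load(t),uv,0); print(t,q[:2],np.degrees(q[2]),f)
E
```

```text
wrist1 [ 464.26845247 -194.28245355] 5.57868333481409 0.010387179608477464
side0 [ 463.1357975 -194.2103753] 5.190902468890072 0.025771529055089906
scene0 [ 466.36300712 -195.57159667] 2.2031314007878704 0.023394875079542184
```

Request:
jog_arm --steps '[{"dp": [0.462, 0.837, -0.5], "turn": [0, 0, 0.081], "claw": 1}, {"dp": [0.462, 0.837, -0.8], "turn": [0, 0, 0.081], "claw": 1}, {"dp": [0.462, 0.837, -0.8], "turn": [0, 0, 0.081], "claw": 1}, {"dp": [0.462, 0.837, -0.8], "turn": [0, 0, 0.081], "claw": 1}]'

```text
t: 2.28
ee_pos: [462.9, -192.2, 154.8]
orientation: [-1.163, -1.268, 1.273]
ft_force: [-0.2, -0.3, -0.5]
width: 87.8
```

```bash
python3 - <<'E'
from h import *
st(); R=cv2.Rodrigues(np.array(ctrl.get_obs()['orientation']))[0];print('jaw yaw',np.degrees(np.arctan2(R[1,0],R[0,0])),np.round(ctrl.get_obs()['qpos'],2))
d=grab('wrist','wrist2'); uv=proj(d,[[464.2,-194.4,20]])[0]; print(uv)
q,f,im,top=fitmass(d,uv,0); print(q[:2],np.degrees(q[2]),f)
E
```

```text
t 2.283
ee_pos [ 462.881 -192.16   154.83 ]
orientation [-1.163 -1.268  1.273]
ft_force [-0.171 -0.311 -0.542]
moment [ 0.113 -0.145 -0.015]
width 87.827
jaw yaw 94.86536040691568 [-0.42  0.34  1.95 -0.    0.86 -2.07]
[251.34481359 183.47068888]
[ 464.56894841 -193.7858892 ] 5.3263591053680965 0.009798011778273523
```

View pics/wrist2.png

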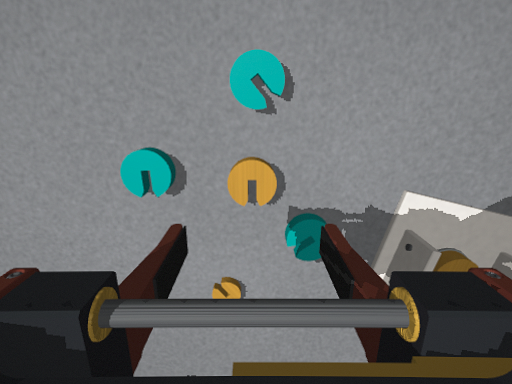

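Request:
jog_arm --steps '[{"dp": [0.02, -0.021, -0.45], "turn": [0, 0, 0.002], "claw": 1}, {"dp": [0.02, -0.021, -0.95], "turn": [0, 0, 0.002], "claw": 1}, {"dp": [0.02, -0.021, -0.95], "turn": [0, 0, 0.002], "claw": 1}, {"dp": [0.02, -0.021, -0.95], "turn": [0, 0, 0.002], "claw": 1}, {"dp": [0.02, -0.021, -0.95], "turn": [0, 0, 0.002], "claw": 1}]'

```text
t: 2.75
ee_pos: [465.8, -196.3, 82.3]
orientation: [-1.165, -1.272, 1.276]
ft_force: [-0.7, -0.1, 0.2]
width: 88.0
```

```bash
python3 - <<'E'
from h import *
for i in range(3): print(np.round(ctrl.get_obs()['ee_pos'],2))
st(); R=cv2.Rodrigues(np.array(ctrl.get_obs()['orientation']))[0];print('jaw yaw',np.degrees(np.arctan2(R[1,0],R[0,0])))
d=grab('wrist','wrist3'); d=grab('side','side3');cv2.imwrite('pics/side3c.png',cv2.resize(d['img'][200:330,130:300,::-1],None,fx=4,fy=4))
E
```

```text
[ 465.79 -196.33   82.28]
[ 465.79 -196.33   82.28]
[ 465.79 -196.33   82.28]
t 2.75
ee_pos [ 465.791 -196.333   82.278]
orientation [-1.165 -1.272  1.276]
ft_force [-0.687 -0.083  0.206]
moment [ 0.038 -0.108 -0.061]
width 88.034
jaw yaw 95.10038443296558
```

View pics/wrist3.png

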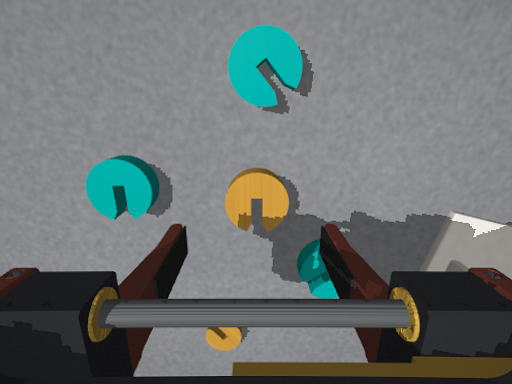

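View pics/side3c.png

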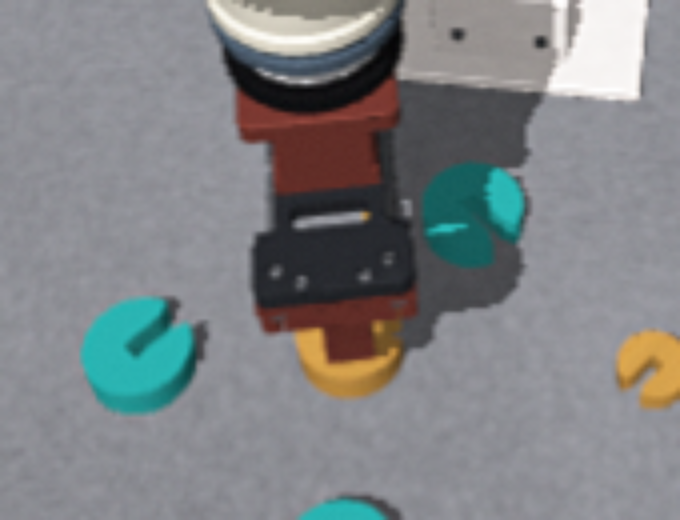

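```bash
python3 - <<'E'
from h import *
for i in range(6):
    d=grab('wrist','wrist3b'); q,f,im,top=fitmass(d,proj(d,[[464.4,-194.2,20]])[0],0); o=d['obs']; R=cv2.Rodrigues(np.array(o['orientation']))[0]
    print(o['t'],np.round(o['ee_pos'],2),np.degrees(np.arctan2(R[1,0],R[0,0])),q[:2],np.degrees(q[2]),f, R.T@(np.r_[q[:2],20]-o['ee_pos']))
E
```

```text
2.85 [ 466.5  -196.39   83.08] 95.1406869777924 [ 464.27675507 -193.90811257] 4.924359660514196 0.009664365954453103 [ 2.80670759 63.07213436  1.98091814]
2.9 [ 466.47 -196.23   82.98] 95.16406735603464 [ 464.23793848 -193.90108123] 5.19293484998287 0.009106121348913724 [ 2.6581798  62.97278648  2.00676989]
2.95 [ 466.27 -196.05   82.74] 95.17794910998875 [ 464.22807908 -193.9262746 ] 4.654969927715117 0.009430960619841102 [ 2.42690237 62.73349029  1.80976607]
3.0 [ 466.06 -195.85   82.39] 95.19036727150292 [ 464.23849101 -193.9279579 ] 4.527696171555423 0.00905107197845459 [ 2.18844367 62.38635649  1.57918262]
3.05 [ 465.81 -195.68   82.01] 95.19855339596108 [ 464.24140078 -193.94382384] 4.977006957713483 0.01001154325903332 [ 1.9535118  62.00481363  1.30193065]
3.1 [ 465.55 -195.53   81.65] 95.20772752969 [ 464.18778838 -193.90623291] 4.9893346377242045 0.008673501226385674 [ 1.80618552 61.64820361  1.07136549]
```

Request:
jog_arm --steps '[{"dp": [-0.016, 0.02, -0.25], "turn": [0, 0, 0], "claw": 1}, {"dp": [-0.016, 0.02, -0.5], "turn": [0, 0, 0], "claw": 1}, {"dp": [-0.016, 0.02, -0.7], "turn": [0, 0, 0], "claw": 1}, {"dp": [-0.016, 0.02, -0.85], "turn": [0, 0, 0], "claw": 1}, {"dp": [-0.016, 0.02, -0.93], "turn": [0, 0, 0], "claw": 1}, {"dp": [-0.016, 0.02, -0.965], "turn": [0, 0, 0], "claw": 1}, {"dp": [-0.016, 0.02, -0.965], "turn": [0, 0, 0], "claw": 1}, {"dp": [-0.016, 0.02, -0.965], "turn": [0, 0, 0], "claw": 1}, {"dp": [-0.016, 0.02, -0.965], "turn": [0, 0, 0], "claw": 1}, {"dp": [-0.016, 0.02, -0.965], "turn": [0, 0, 0], "claw": 1}]'

```text
t: 3.98
ee_pos: [464.6, -194.0, 4.8]
orientation: [-1.165, -1.274, 1.278]
ft_force: [0.2, -1.5, -0.6]
width: 88.0
```

```bash
python3 - <<'E'
from h import *
st()
d=grab('wrist','wrist4')
d=grab('side','side4');cv2.imwrite('pics/side4c.png',cv2.resize(d['img'][200:330,130:300,::-1],None,fx=4,fy=4))
st()
E
```

```text
t 3.983
ee_pos [ 464.645 -194.033    4.812]
orientation [-1.165 -1.274  1.278]
ft_force [ 0.234 -1.473 -0.597]
moment [ 0.105 -0.088 -0.008]
width 88.044
t 4.083
ee_pos [ 464.485 -193.957    4.663]
orientation [-1.164 -1.274  1.278]
ft_force [ 0.083  0.112 -1.004]
moment [ 0.077 -0.076  0.004]
width 87.593
```

View pics/wrist4.png

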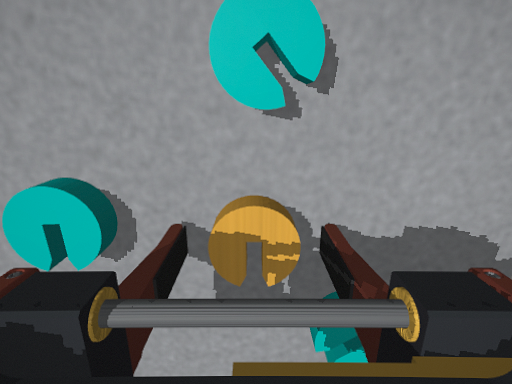

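The mass sits centred between the open fingers at (254,245), so I'll close.

Request:
jog_arm --steps '[{"dp": [0, 0, -0.018], "turn": [0, 0, 0], "claw": 1}, {"dp": [0, 0, -0.018], "turn": [0, 0, 0], "claw": 0.7}, {"dp": [0, 0, -0.018], "turn": [0, 0, 0], "claw": 0.5}, {"dp": [0, 0, -0.018], "turn": [0, 0, 0], "claw": 0.3}, {"dp": [0, 0, -0.018], "turn": [0, 0, 0], "claw": 0}, {"dp": [0, 0, -0.018], "turn": [0, 0, 0], "claw": 0}, {"dp": [0, 0, -0.018], "turn": [0, 0, 0], "claw": 0}, {"dp": [0, 0, -0.018], "turn": [0, 0, 0], "claw": 0}, {"dp": [0, 0, -0.018], "turn": [0, 0, 0], "claw": 0}, {"dp": [0, 0, -0.018], "turn": [0, 0, 0], "claw": 0}]'

```text
t: 4.92
ee_pos: [464.4, -193.9, 3.2]
orientation: [-1.164, -1.274, 1.278]
ft_force: [0.6, 0.6, -1.0]
width: 55.1
```

```bash
python3 - <<'E'
from h import *
d=grab('wrist','wrist5'); st()
o=d['obs'];R=cv2.Rodrigues(np.array(o['orientation']))[0]
q,f,im,top=fitmass(d,proj(d,[[464.4,-194.0,20]])[0],0); print(q[:2],np.degrees(q[2]),f,np.degrees(np.arctan2(R[1,0],R[0,0])))
E
```

```text
t 4.967
ee_pos [ 464.409 -193.946    3.176]
orientation [-1.164 -1.274  1.278]
ft_force [ 1.028  0.251 -0.5  ]
moment [ 0.118 -0.099  0.07 ]
width 55.612
[ 463.7530502  -194.27657542] 5.381208551439199 0.008725693162837792 95.21494230319317
```

Request:
jog_arm --steps '[{"dp": [0, 0, 0.1], "turn": [0, 0, 0], "claw": 0}, {"dp": [0, 0, 0.4], "turn": [0, 0, 0], "claw": 0}, {"dp": [0, 0, 0.8], "turn": [0, 0, 0], "claw": 0}, {"dp": [0, 0, 1.0], "turn": [0, 0, 0], "claw": 0}, {"dp": [0, 0, 1.0], "turn": [0, 0, 0], "claw": 0}]'

```text
t: 5.38
ee_pos: [466.4, -194.8, 86.5]
orientation: [-1.17, -1.277, 1.277]
ft_force: [0.8, -0.0, -2.6]
width: 55.2
```

Request:
jog_arm --steps '[{"dp": [0, 0.3, 0.5], "turn": [0, 0, -0.03], "claw": 0}, {"dp": [0, 0.6, 0.6], "turn": [0, 0, -0.06], "claw": 0}, {"dp": [0, 1.0, 0.6], "turn": [0, 0, -0.079], "claw": 0}, {"dp": [0, 1.0, 0.6], "turn": [0, 0, -0.079], "claw": 0}]'

```text
t: 5.72
ee_pos: [465.4, -111.2, 134.3]
orientation: [-1.283, -1.091, 1.093]
ft_force: [-0.6, 0.0, -4.3]
width: 55.0
```

Request:
jog_arm --steps '[{"dp": [0, 0.4, 0], "turn": [0, 0, 0], "claw": 0}, {"dp": [0, 0.8, 0], "turn": [0, 0, 0], "claw": 0}, {"dp": [0, 1.0, 0], "turn": [0, 0, 0], "claw": 0}, {"dp": [0, 1.0, 0], "turn": [0, 0, 0], "claw": 0}]'

```text
t: 6.05
ee_pos: [464.2, -28.8, 133.2]
orientation: [-1.28, -1.092, 1.096]
ft_force: [0.5, -1.4, -4.4]
width: 55.1
```

Request:
jog_arm --steps '[{"dp": [0, 0.4, 0], "turn": [0, 0, 0], "claw": 0}, {"dp": [0, 0.8, 0], "turn": [0, 0, 0], "claw": 0}, {"dp": [0, 1.0, 0], "turn": [0, 0, 0], "claw": 0}, {"dp": [0, 1.0, 0], "turn": [0, 0, 0], "claw": 0}, {"dp": [0, 1.0, 0], "turn": [0, 0, 0], "claw": 0}]'

```text
t: 6.47
ee_pos: [463.8, 51.0, 132.5]
orientation: [-1.279, -1.093, 1.099]
ft_force: [0.4, -1.1, -3.4]
width: 55.4
```

```bash
python3 - <<'E'
from h import *
d=grab('wrist','wrist6'); st()
o=d['obs'];R=cv2.Rodrigues(np.array(o['orientation']))[0]; print(np.degrees(np.arctan2(R[1,0],R[0,0])),np.round(o['qpos'],2))
E
```

```text
t 6.517
ee_pos [463.785  50.44  132.58 ]
orientation [-1.279 -1.092  1.098]
ft_force [ 0.163 -0.686 -3.208]
moment [ 0.011 -0.147 -0.058]
width 54.999
81.20781881819858 [ 0.09  0.34  2.04 -0.    0.77 -1.33]
```

View pics/wrist6.png

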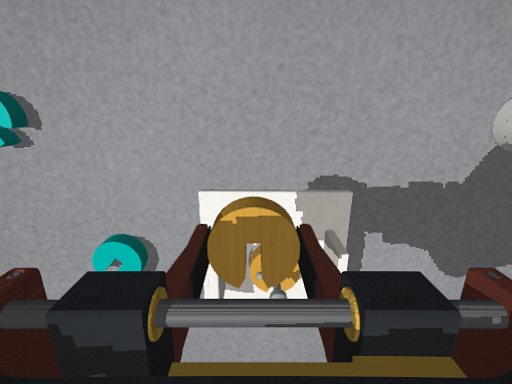

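Request:
jog_arm --steps '[{"dp": [0.04, 0.14, -0.3], "turn": [0, 0, 0], "claw": 0}, {"dp": [0.065, 0.28, -0.6], "turn": [0, 0, 0], "claw": 0}, {"dp": [0.065, 0.28, -0.85], "turn": [0, 0, 0], "claw": 0}, {"dp": [0.065, 0.28, -1.0], "turn": [0, 0, 0], "claw": 0}, {"dp": [0.065, 0.28, -1.0], "turn": [0, 0, 0], "claw": 0}, {"dp": [0.065, 0.28, -1.0], "turn": [0, 0, 0], "claw": 0}, {"dp": [0.065, 0.28, -1.0], "turn": [0, 0, 0], "claw": 0}]'

```text
t: 7.1
ee_pos: [469.5, 72.0, 53.1]
orientation: [-1.28, -1.091, 1.096]
ft_force: [-0.1, 0.0, -3.5]
width: 55.6
```

```bash
python3 - <<'E'
from h import *
for n in('scene','side','wrist'):
    d=grab(n,n+'7')
    o=d['obs'];R=cv2.Rodrigues(np.array(o['orientation']))[0]; print(np.round(o['ee_pos'],2),np.degrees(np.arctan2(R[1,0],R[0,0])))
    C=cloud(d)
    h=o['ee_pos'][2]+17
    if n!='scene':
        q,f,im,top=fitmass(d,proj(d,[[o['ee_pos'][0],o['ee_pos'][1],h]])[0],0,h); print(n,q[:2],np.degrees(q[2]),f, h)
    if n!='wrist':
      u,v={'scene':(249,195),'side':(258,195)}[n]
      cv2.imwrite(f'pics/{n}7c.png',cv2.resize(d['img'][v-48:v+48,u-60:u+60,::-1],None,fx=6,fy=6,interpolation=cv2.INTER_CUBIC))
E
```

```text
[469.52  72.04  53.07] 81.0706641292799
[469.74  72.25  53.35] 81.08088360116051
side [475.62649312   3.96521216] 290.5063092811132 0.05610797782897745 70.34596519620159
[469.85  72.43  53.51] 81.09680944198311
wrist [469.05577882  72.60441875] -8.697919601492622 0.009373800390829972 70.50774480013851
```

View pics/wrist7.png

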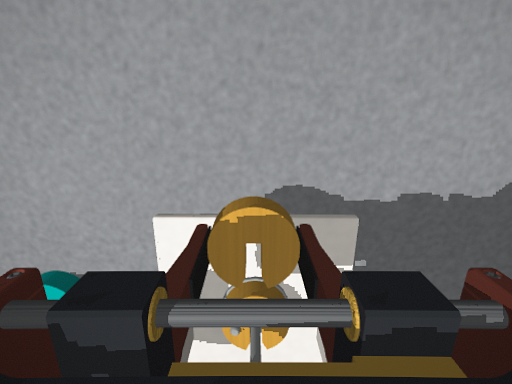

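View pics/side7c.png

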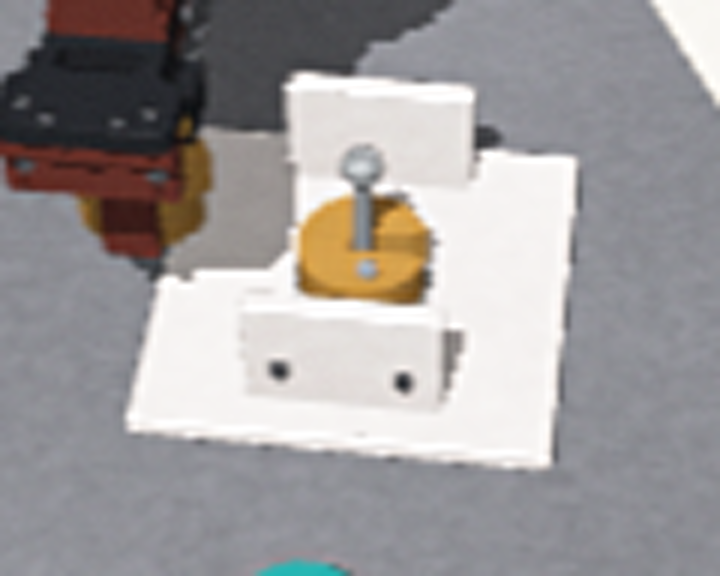

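View pics/scene7c.png

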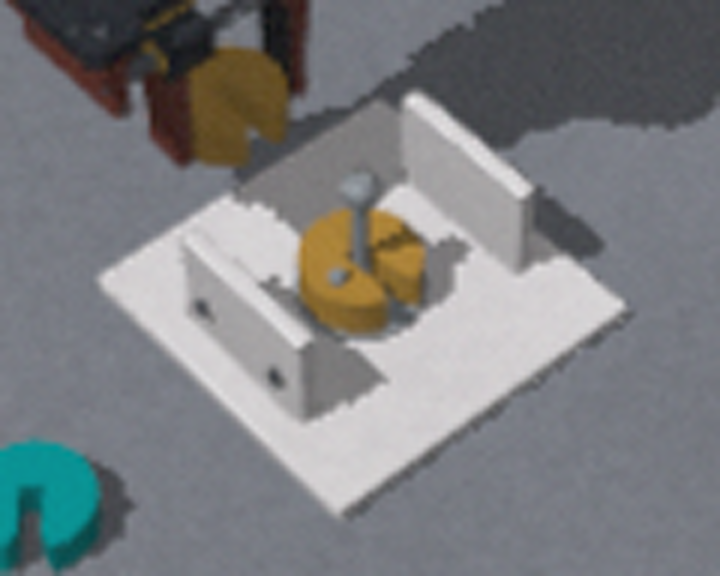

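```bash
python3 - <<'E'
from h import *
d=load('wrist7'); cv2.imwrite('pics/w7c.png',cv2.resize(d['img'][180:380,190:330,::-1],None,fx=4,fy=4,interpolation=cv2.INTER_CUBIC)[:, :])
C=cloud(d)
for (u,v) in((256,340),(256,350),(256,360),(235,331),(270,338),(240,345),(230,290)): print((u,v),np.round(C[v,u],1))
m=(abs(C[...,2]-64)<2); ys,xs=np.nonzero(m); P=C[m]; print(len(P))
S=np.array([558,58.5]);print(proj(d,[[*S,34],[*S,60],[*S,74],[*S,85]]))
E
```

```text
(256, 340) [555.1  61.4  52.3]
(256, 350) [554.7  61.4  61.4]
(256, 360) [555.2  61.2  69. ]
(235, 331) [558.8  43.7  37.5]
(270, 338) [574.5  70.4  33.3]
(240, 345) [578.1  44.3  33.3]
(230, 290) [538.1  41.2  12.6]
320
[[252.93186505 324.6222424 ]
 [252.78674652 352.26030648]
 [252.69227745 370.26786284]
 [252.60772865 386.39480143]]
```

View pics/w7c.png

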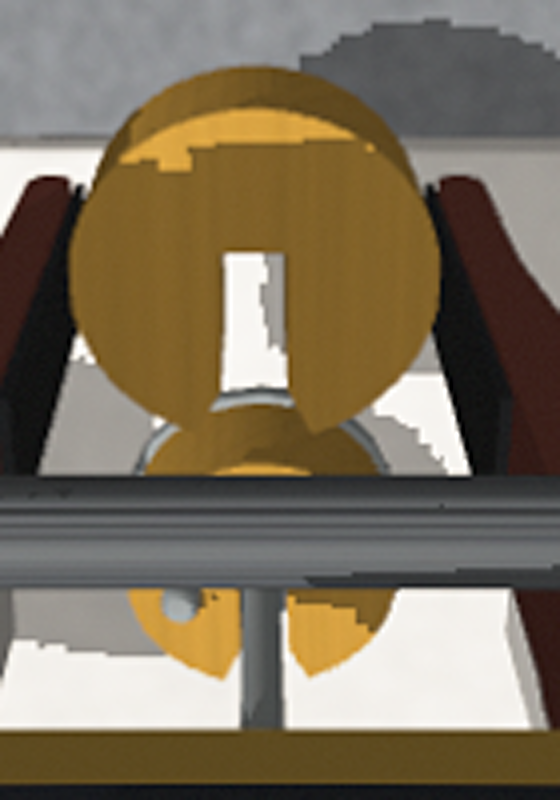

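Request:
jog_arm --steps '[{"dp": [0.1, -0.013, -0.03], "turn": [0, 0, 0], "claw": 0}, {"dp": [0.25, -0.031, -0.05], "turn": [0, 0, 0], "claw": 0}, {"dp": [0.4, -0.05, -0.05], "turn": [0, 0, 0], "claw": 0}, {"dp": [0.52, -0.067, -0.05], "turn": [0, 0, 0], "claw": 0}, {"dp": [0.6, -0.075, -0.05], "turn": [0, 0, 0], "claw": 0}, {"dp": [0.62, -0.077, -0.05], "turn": [0, 0, 0], "claw": 0}, {"dp": [0.62, -0.077, -0.05], "turn": [0, 0, 0], "claw": 0}, {"dp": [0.62, -0.077, -0.05], "turn": [0, 0, 0], "claw": 0}, {"dp": [0.62, -0.077, -0.05], "turn": [0, 0, 0], "claw": 0}]'

```text
t: 8.0
ee_pos: [518.6, 66.4, 49.3]
orientation: [-1.28, -1.092, 1.097]
ft_force: [0.1, 0.0, -2.9]
width: 55.5
```

```bash
python3 - <<'E'
from h import *
for n in('scene','side','wrist'):
    d=grab(n,n+'8')
    o=d['obs'];R=cv2.Rodrigues(np.array(o['orientation']))[0]; print(np.round(o['ee_pos'],2),np.degrees(np.arctan2(R[1,0],R[0,0])),np.round(o['ft_force'],1))
    if n=='wrist':
        h=o['ee_pos'][2]+17
        q,f,im,top=fitmass(d,proj(d,[[o['ee_pos'][0],o['ee_pos'][1],h]])[0],0,h); print(n,q[:2],np.degrees(q[2]),f, h)
        cv2.imwrite('pics/w8c.png',cv2.resize(d['img'][180:380,190:330,::-1],None,fx=4,fy=4,interpolation=cv2.INTER_CUBIC))
    else:
      u,v={'scene':(249,185),'side':(258,185)}[n]
      cv2.imwrite(f'pics/{n}8c.png',cv2.resize(d['img'][v-48:v+48,u-60:u+60,::-1],None,fx=6,fy=6,interpolation=cv2.INTER_CUBIC))
E
```

```text
[518.6   66.42  49.34] 81.11330846691891 [ 0.1  0.  -2.9]
[518.67  66.45  49.4 ] 81.11401847930952 [-0.6  0.3 -3.9]
[518.76  66.45  49.43] 81.11557796620211 [-0.4  0.  -3.4]
wrist [518.2253139   66.66559056] -8.440379507124536 0.009904108800369505 66.42805550803524
```

View pics/w8c.png

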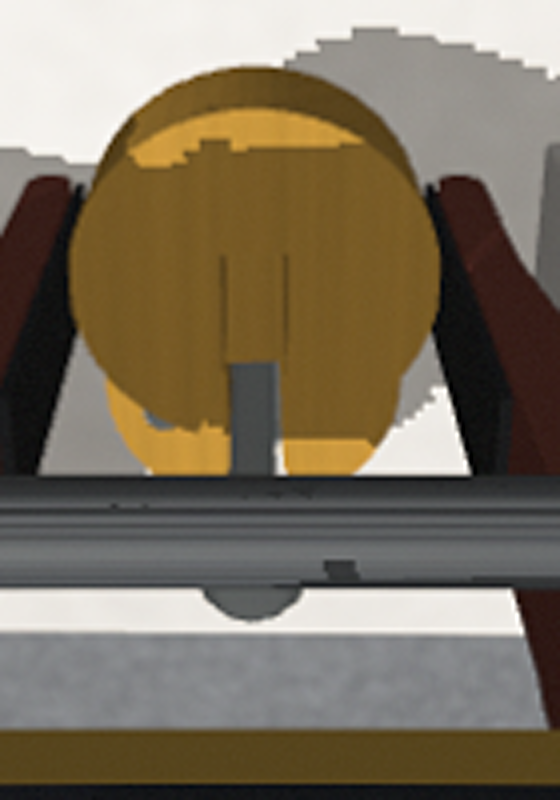

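View pics/side8c.png

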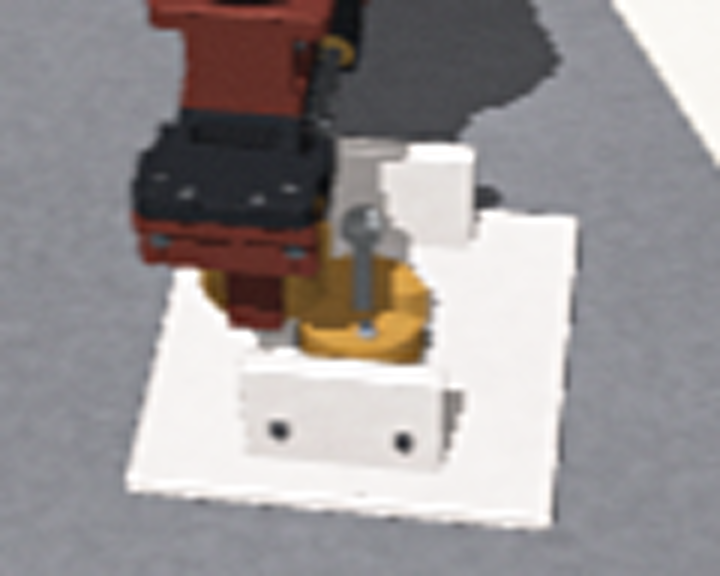

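View pics/scene8c.png

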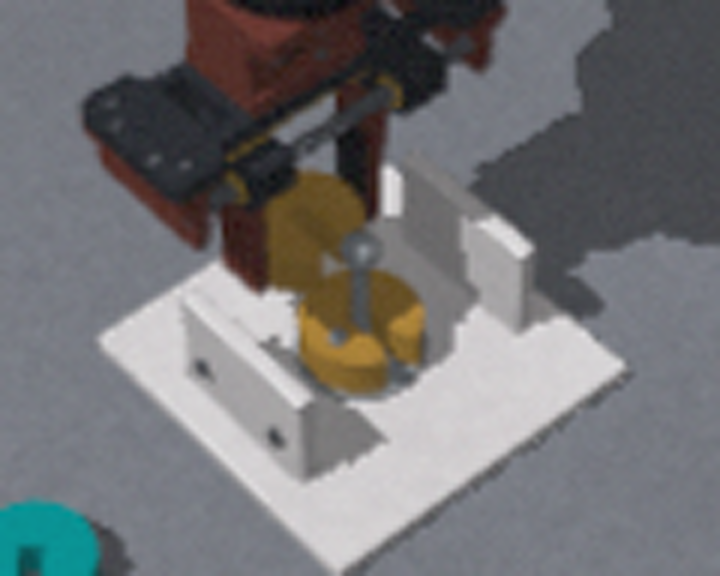

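The wrist view shows the stem centred in the slot: stem at column 254.5 of the crop, slot at 255. I'll go in another 30 mm.

Request:
jog_arm --steps '[{"dp": [0.06, -0.009, 0], "turn": [0, 0, 0], "claw": 0}, {"dp": [0.15, -0.023, 0], "turn": [0, 0, 0], "claw": 0}, {"dp": [0.24, -0.037, 0], "turn": [0, 0, 0], "claw": 0}, {"dp": [0.32, -0.05, 0], "turn": [0, 0, 0], "claw": 0}, {"dp": [0.37, -0.058, 0], "turn": [0, 0, 0], "claw": 0}, {"dp": [0.37, -0.058, 0], "turn": [0, 0, 0], "claw": 0}, {"dp": [0.37, -0.058, 0], "turn": [0, 0, 0], "claw": 0}, {"dp": [0.37, -0.058, 0], "turn": [0, 0, 0], "claw": 0}]'

```text
t: 8.82
ee_pos: [548.1, 61.8, 49.3]
orientation: [-1.28, -1.092, 1.097]
ft_force: [-0.7, -0.2, -3.5]
width: 55.3
```

```bash
python3 - <<'E'
from h import *
for n in('side','wrist'):
    d=grab(n,n+'9')
    o=d['obs'];R=cv2.Rodrigues(np.array(o['orientation']))[0]; print(np.round(o['ee_pos'],2),np.degrees(np.arctan2(R[1,0],R[0,0])),np.round(o['ft_force'],1))
    if n=='wrist':
        h=o['ee_pos'][2]+17
        C=cloud(d)
        cv2.imwrite('pics/w9c.png',cv2.resize(d['img'][180:380,190:330,::-1],None,fx=4,fy=4,interpolation=cv2.INTER_CUBIC))
        for v in range(240,300,4): print(v,np.round(C[v,252:257:2],1).tolist())
E
```

```text
[548.06  61.76  49.28] 81.10958084770414 [-0.7 -0.2 -3.5]
[548.01  61.79  49.35] 81.11489806801406 [ 0.4  0.6 -3.1]
240 [[541.6, 62.1, 65.0], [541.6, 63.3, 65.3], [541.9, 64.5, 65.0]]
244 [[555.0, 59.9, 44.9], [555.0, 61.3, 45.3], [555.7, 62.5, 44.3]]
248 [[555.1, 59.9, 50.1], [555.7, 61.2, 49.5], [556.0, 62.4, 49.2]]
252 [[554.7, 60.0, 56.0], [555.1, 61.2, 55.7], [556.1, 62.4, 54.3]]
256 [[555.0, 60.0, 60.4], [555.2, 61.2, 60.3], [555.6, 62.4, 60.0]]
260 [[555.3, 60.0, 64.5], [555.4, 61.2, 64.5], [556.1, 62.3, 63.7]]
264 [[550.4, 60.8, 76.5], [551.1, 61.9, 75.7], [551.5, 62.9, 75.3]]
268 [[551.0, 60.8, 79.7], [551.0, 61.9, 79.9], [551.2, 63.0, 79.7]]
272 [[552.0, 60.6, 81.9], [551.9, 61.7, 82.2], [552.3, 62.8, 81.9]]
276 [[553.0, 60.5, 84.1], [553.8, 61.5, 83.1], [553.9, 62.5, 83.3]]
280 [[555.9, 60.0, 83.5], [556.4, 61.1, 82.9], [556.2, 62.2, 83.5]]
284 [[557.8, 59.7, 84.3], [558.5, 60.7, 83.6], [557.7, 62.0, 84.9]]
288 [[561.1, 59.2, 83.3], [560.7, 60.4, 84.0], [560.6, 61.5, 84.4]]
292 [[563.1, 58.9, 84.0], [562.9, 60.1, 84.6], [563.8, 61.0, 83.6]]
296 [[625.1, 48.7, 8.6], [625.2, 50.4, 8.8], [626.1, 52.1, 8.0]]
```

View pics/w9c.png

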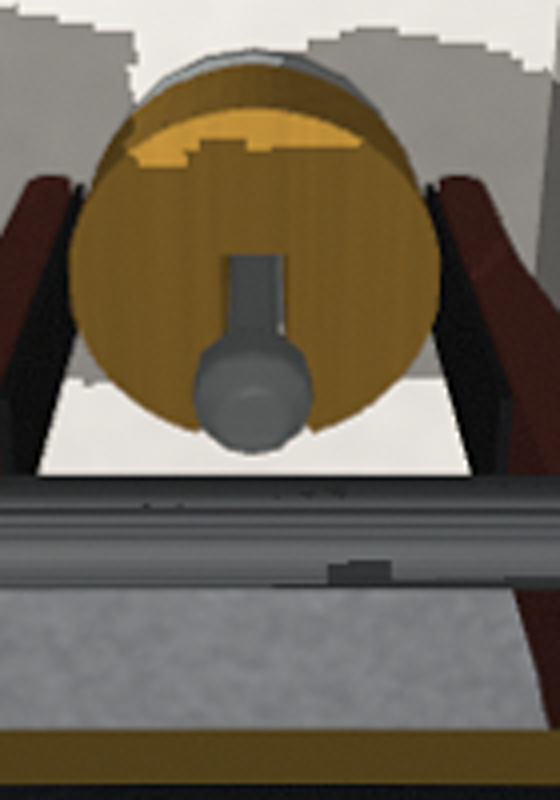

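Request:
jog_arm --steps '[{"dp": [0.04, -0.006, 0], "turn": [0, 0, 0], "claw": 0}, {"dp": [0.08, -0.012, 0], "turn": [0, 0, 0], "claw": 0}, {"dp": [0.11, -0.017, 0], "turn": [0, 0, 0], "claw": 0}, {"dp": [0.13, -0.02, 0], "turn": [0, 0, 0], "claw": 0}, {"dp": [0.14, -0.021, 0], "turn": [0, 0, 0], "claw": 0}, {"dp": [0.14, -0.021, 0], "turn": [0, 0, 0], "claw": 0}, {"dp": [0.14, -0.021, 0], "turn": [0, 0, 0], "claw": 0}, {"dp": [0.14, -0.021, 0], "turn": [0, 0, 0], "claw": 0}, {"dp": [0.14, -0.021, 0], "turn": [0, 0, 0], "claw": 0}]'

```text
t: 9.67
ee_pos: [559.2, 60.1, 49.4]
orientation: [-1.28, -1.092, 1.097]
ft_force: [-0.2, -0.8, -3.5]
width: 55.2
```

```bash
python3 - <<'E'
from h import *
for n in('scene','side','wrist'):
    d=grab(n,n+'10')
    o=d['obs'];R=cv2.Rodrigues(np.array(o['orientation']))[0]; print(np.round(o['ee_pos'],2),np.degrees(np.arctan2(R[1,0],R[0,0])),np.round(o['ft_force'],1))
    if n=='wrist':
        h=o['ee_pos'][2]+17
        C=cloud(d)
        cv2.imwrite('pics/w10c.png',cv2.resize(d['img'][180:380,190:330,::-1],None,fx=4,fy=4,interpolation=cv2.INTER_CUBIC))
        q,f,im,top=fitmass(d,proj(d,[[o['ee_pos'][0],o['ee_pos'][1],h]])[0],0,h); print(n,q[:2],np.degrees(q[2]),f, h)
        for v in range(212,290,3): print(v,np.round(C[v,254],1).tolist())
    else:
      u,v={'scene':(249,185),'side':(258,185)}[n]
      cv2.imwrite(f'pics/{n}10c.png',cv2.resize(d['img'][v-48:v+48,u-60:u+60,::-1],None,fx=6,fy=6,interpolation=cv2.INTER_CUBIC))
E
```

```text
[559.18  60.13  49.36] 81.11634678778589 [-0.2 -0.8 -3.5]
[559.2   60.15  49.38] 81.12011663226764 [-0.6 -0.1 -3.3]
[559.21  60.14  49.39] 81.11985875364047 [-0.2 -0.5 -4.2]
wrist [558.36280308  60.32918883] -8.95561604833819 0.025227605959730975 66.39282618315207
212 [534.8, 64.4, 66.4]
215 [537.3, 64.1, 64.8]
218 [539.0, 63.8, 65.0]
221 [540.7, 63.5, 65.4]
224 [542.9, 63.2, 64.6]
227 [544.9, 62.9, 64.5]
230 [546.8, 62.6, 64.5]
233 [548.5, 62.3, 64.9]
236 [550.8, 62.0, 64.3]
239 [552.1, 61.8, 65.6]
242 [553.7, 61.5, 66.1]
245 [551.1, 61.9, 74.5]
248 [551.1, 61.9, 77.9]
251 [551.8, 61.8, 79.8]
254 [552.1, 61.8, 82.4]
257 [552.9, 61.7, 84.0]
260 [554.8, 61.4, 84.0]
263 [556.3, 61.2, 84.4]
266 [558.7, 60.8, 83.4]
269 [559.9, 60.6, 84.3]
272 [562.6, 60.2, 83.0]
275 [563.7, 60.0, 84.1]
278 [618.3, 51.6, 8.7]
281 [620.7, 51.2, 9.6]
284 [623.5, 50.8, 9.7]
287 [626.9, 50.3, 9.2]
```

View pics/w10c.png

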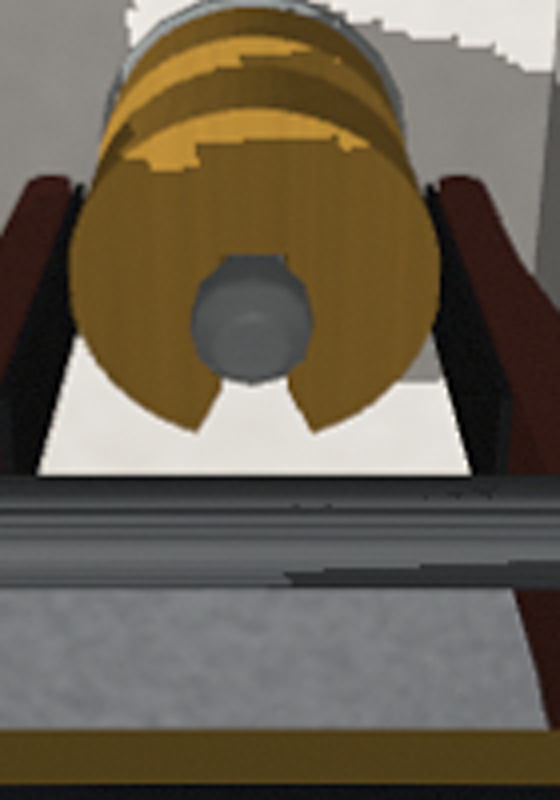

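View pics/side10c.png

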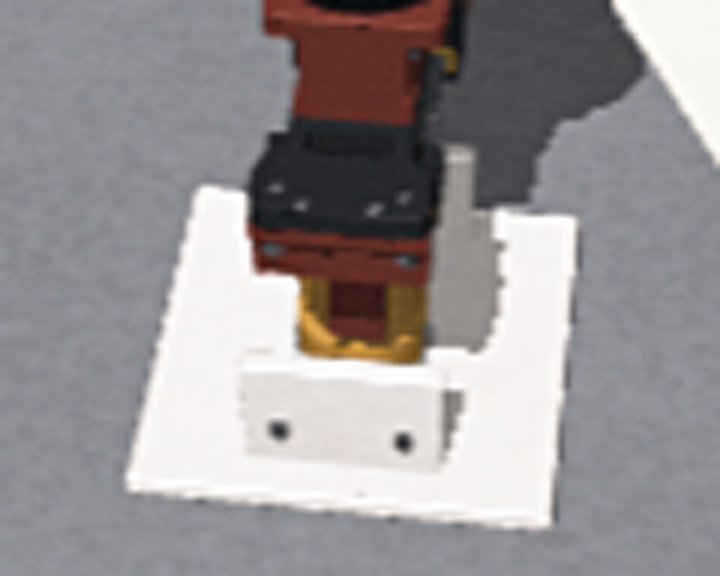

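```bash
python3 - <<'E'
from h import *
d=load('wrist7')
# peg pixels
cr=d['img'][318:345,222:256]; cv2.imwrite('pics/peg.png',cv2.resize(cr[:,:,::-1],None,fx=20,fy=20,interpolation=cv2.INTER_NEAREST))
S=np.array([559,60.5])
for uv in((235,330.5),(235.3,331.2)):
    p=onz(d,[uv],39)[0]; v=p[:2]-S; print(p,np.hypot(*v),np.degrees(np.arctan2(v[1],v[0])))
# lower slot mouth ends: rim corners at z=34
P=onz(d,[(190+222/4,180+678/4),(190+310/4,180+678/4)],34); v=P.mean(0)[:2]-S; print(P,np.degrees(np.arctan2(v[1],v[0])))
E
```

```text
[556.87315072  44.11185246  39.        ] 16.525582221038924 -97.39450070722796
[557.59965967  44.22973659  39.        ] 16.330414095354545 -94.91917994394426
[[582.76201913  48.27984721  34.        ]
 [585.54679958  66.71794824  34.        ]] -6.803639471608738
```

View pics/peg.png

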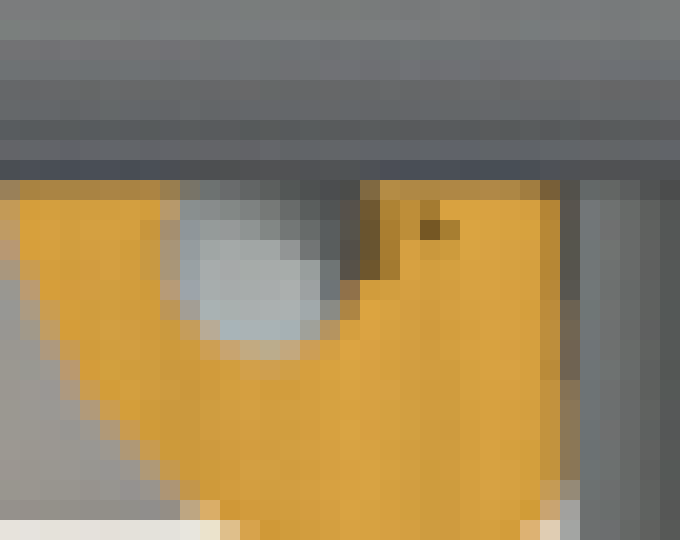

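Request:
jog_arm --steps '[{"dp": [0, 0, -0.01], "turn": [0, 0, -0.01], "claw": 0}, {"dp": [0, 0, -0.02], "turn": [0, 0, -0.03], "claw": 0}, {"dp": [0, 0, -0.03], "turn": [0, 0, -0.055], "claw": 0}, {"dp": [0, 0, -0.04], "turn": [0, 0, -0.085], "claw": 0}, {"dp": [0, 0, -0.04], "turn": [0, 0, -0.115], "claw": 0}, {"dp": [0, 0, -0.04], "turn": [0, 0, -0.14], "claw": 0}, {"dp": [0, 0, -0.04], "turn": [0, 0, -0.155], "claw": 0}, {"dp": [0, 0, -0.04], "turn": [0, 0, -0.16], "claw": 0}, {"dp": [0, 0, -0.04], "turn": [0, 0, -0.16], "claw": 0}]'

```text
t: 10.57
ee_pos: [559.1, 60.0, 46.2]
orientation: [-1.451, -0.71, 0.716]
ft_force: [-0.6, -1.3, -3.0]
width: 55.3
```

```bash
cat >> h.py <<'E'
def jy(o=None):
    o=o or ctrl.get_obs(); R=cv2.Rodrigues(np.array(o['orientation']))[0]; return np.degrees(np.arctan2(R[1,0],R[0,0]))
E
python3 - <<'E'
from h import *
st(); print(jy())
d=grab('wrist','w11'); o=d['obs']
cv2.imwrite('pics/w11c.png',cv2.resize(d['img'][180:380,190:330,::-1],None,fx=4,fy=4,interpolation=cv2.INTER_CUBIC))
C=cloud(d); m=(C[...,2]>80)&(C[...,2]<88); m[:200]=0;m[295:]=0; P=C[m]; print('head',P.mean(0),P.min(0),P.max(0))
E
```

```text
t 10.567
ee_pos [559.115  60.034  46.173]
orientation [-1.451 -0.71   0.716]
ft_force [-0.604 -1.318 -2.966]
moment [-0.143 -0.123  0.022]
width 55.309
52.34839897230271
head [556.86873177  62.53014637  83.37113774] [528.53216049  31.70509152  80.00338105] [586.01700641  96.88471183  87.98483697]
```

View pics/w11c.png

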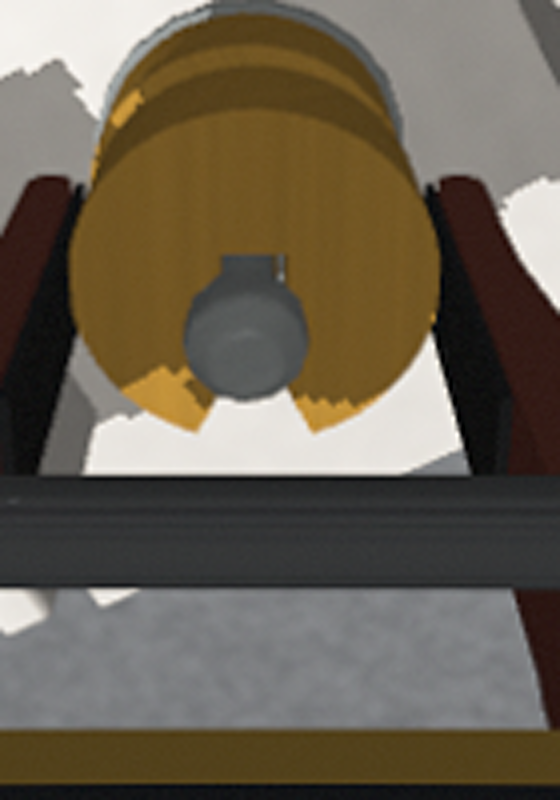

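Request:
jog_arm --steps '[{"dp": [-0.004, -0.005, 0], "turn": [0, 0, -0.01], "claw": 0}, {"dp": [-0.004, -0.005, 0], "turn": [0, 0, -0.03], "claw": 0}, {"dp": [-0.004, -0.005, 0], "turn": [0, 0, -0.055], "claw": 0}, {"dp": [-0.004, -0.005, 0], "turn": [0, 0, -0.085], "claw": 0}, {"dp": [-0.004, -0.005, 0], "turn": [0, 0, -0.115], "claw": 0}, {"dp": [-0.004, -0.005, 0], "turn": [0, 0, -0.145], "claw": 0}, {"dp": [-0.004, -0.005, 0], "turn": [0, 0, -0.17], "claw": 0}, {"dp": [-0.004, -0.005, 0], "turn": [0, 0, -0.19], "claw": 0}, {"dp": [-0.004, -0.005, 0], "turn": [0, 0, -0.2], "claw": 0}, {"dp": [-0.004, -0.005, 0], "turn": [0, 0, -0.2], "claw": 0}]'

```text
t: 11.45
ee_pos: [558.5, 59.6, 46.1]
orientation: [-1.559, -0.222, 0.228]
ft_force: [-1.3, -0.6, -3.1]
width: 54.8
```

```bash
python3 - <<'E'
from h import *
st(); print(jy())
d=grab('wrist','w12'); o=d['obs']
cv2.imwrite('pics/w12c.png',cv2.resize(d['img'][180:380,190:330,::-1],None,fx=4,fy=4,interpolation=cv2.INTER_CUBIC))
E
```

```text
t 11.45
ee_pos [558.45   59.613  46.071]
orientation [-1.559 -0.222  0.228]
ft_force [-1.294 -0.603 -3.146]
moment [-0.141  0.035 -0.   ]
width 54.846
16.404113629316328
```

View pics/w12c.png

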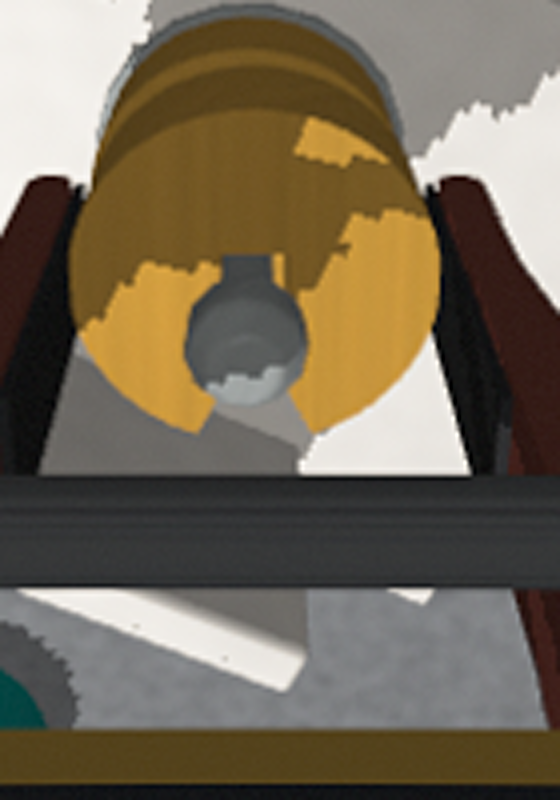

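Request:
jog_arm --steps '[{"dp": [-0.005, -0.001, 0], "turn": [0, 0, -0.015], "claw": 0}, {"dp": [-0.01, -0.001, 0], "turn": [0, 0, -0.04], "claw": 0}, {"dp": [-0.01, -0.001, 0], "turn": [0, 0, -0.07], "claw": 0}, {"dp": [-0.01, -0.001, 0], "turn": [0, 0, -0.091], "claw": 0}, {"dp": [-0.01, -0.001, 0], "turn": [0, 0, -0.091], "claw": 0}, {"dp": [-0.01, -0.001, 0], "turn": [0, 0, -0.091], "claw": 0}, {"dp": [-0.01, -0.001, 0], "turn": [0, 0, -0.091], "claw": 0}]'

```text
t: 12.08
ee_pos: [557.7, 59.6, 46.1]
orientation: [-1.57, -0.001, 0.007]
ft_force: [0.5, 0.2, -2.8]
width: 55.1
```

```bash
python3 - <<'E'
from h import *
st(); print(jy())
d=grab('wrist','w13'); o=d['obs']
cv2.imwrite('pics/w13c.png',cv2.resize(d['img'][180:380,190:330,::-1],None,fx=4,fy=4,interpolation=cv2.INTER_CUBIC))
d=grab('scene','scene13');cv2.imwrite('pics/scene13c.png',cv2.resize(d['img'][137:233,189:309,::-1],None,fx=6,fy=6,interpolation=cv2.INTER_CUBIC))
E
```

```text
t 12.083
ee_pos [557.737  59.6    46.11 ]
orientation [-1.57e+00 -1.00e-03  7.00e-03]
ft_force [ 0.53   0.201 -2.796]
moment [-0.029 -0.088  0.064]
width 55.137
0.2791235463707782
```

View pics/w13c.png

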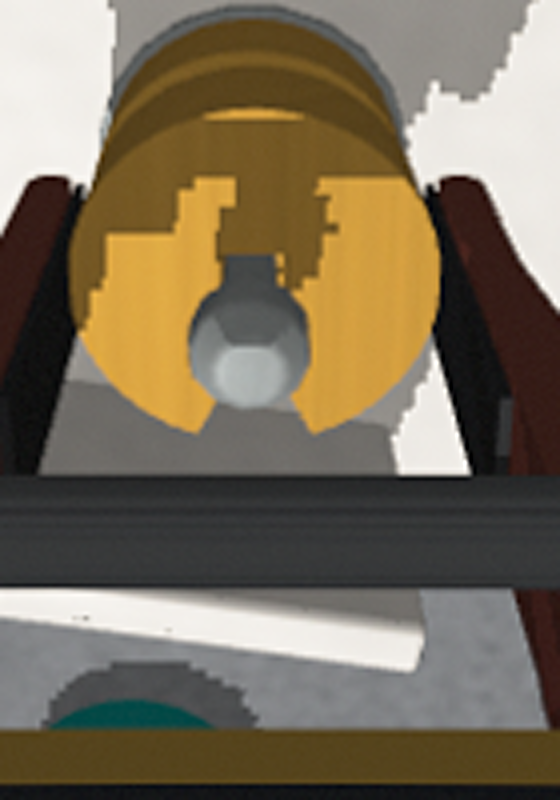

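View pics/scene13c.png

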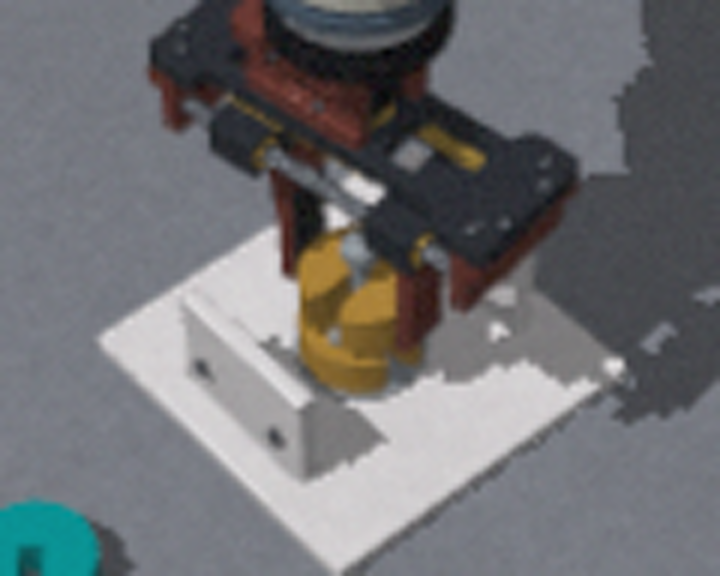

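```bash
python3 - <<'E'
from h import *
d=load('scene13'); cv2.imwrite('pics/s13z.png',cv2.resize(d['img'][170:206,230:272,::-1],None,fx=16,fy=16,interpolation=cv2.INTER_CUBIC))
E
```

```text
(no output)
```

View pics/s13z.png

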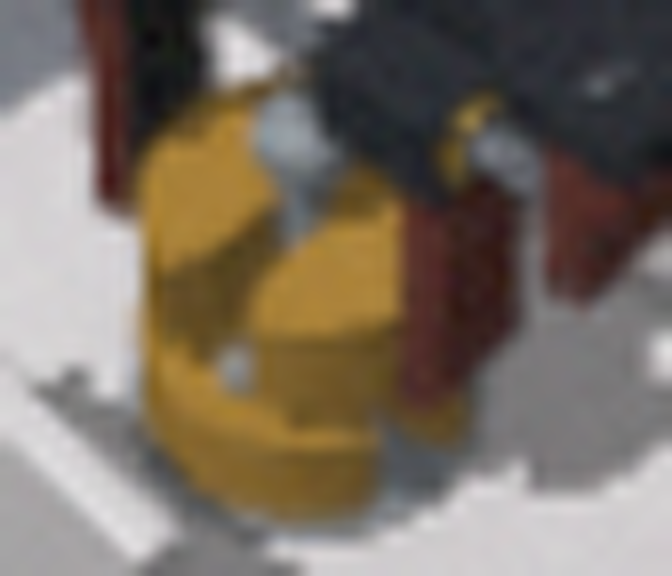

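Request:
jog_arm --steps '[{"dp": [-0.003, 0, -0.01], "turn": [0, 0, 0], "claw": 0}, {"dp": [-0.003, 0, -0.025], "turn": [0, 0, 0], "claw": 0}, {"dp": [-0.003, 0, -0.04], "turn": [0, 0, 0], "claw": 0}, {"dp": [-0.003, 0, -0.05], "turn": [0, 0, 0], "claw": 0}, {"dp": [-0.003, 0, -0.055], "turn": [0, 0, 0], "claw": 0}, {"dp": [-0.003, 0, -0.055], "turn": [0, 0, 0], "claw": 0}]'

```text
t: 12.68
ee_pos: [557.4, 59.6, 41.5]
orientation: [-1.57, 0.0, 0.006]
ft_force: [-0.1, 0.0, -3.1]
width: 55.2
```

The peg shows below the mouth of the slot at (235,368) in the zoom. The underside is already near 38 mm with no added force, so I'll keep lowering.

Request:
jog_arm --steps '[{"dp": [0, 0, -0.008], "turn": [0, 0, 0], "claw": 0}, {"dp": [0, 0, -0.015], "turn": [0, 0, 0], "claw": 0}, {"dp": [0, 0, -0.02], "turn": [0, 0, 0], "claw": 0}, {"dp": [0, 0, -0.02], "turn": [0, 0, 0], "claw": 0}, {"dp": [0, 0, -0.02], "turn": [0, 0, 0], "claw": 0}]'

```text
t: 13.1
ee_pos: [557.4, 59.6, 39.9]
orientation: [-1.57, 0.0, 0.006]
ft_force: [-0.3, -1.4, -4.0]
width: 55.2
```

Request:
jog_arm --steps '[{"dp": [0, 0, -0.008], "turn": [0, 0, 0], "claw": 0}, {"dp": [0, 0, -0.015], "turn": [0, 0, 0], "claw": 0}, {"dp": [0, 0, -0.02], "turn": [0, 0, 0], "claw": 0}, {"dp": [0, 0, -0.02], "turn": [0, 0, 0], "claw": 0}, {"dp": [0, 0, -0.02], "turn": [0, 0, 0], "claw": 0}]'

```text
t: 13.52
ee_pos: [557.3, 59.5, 38.3]
orientation: [-1.57, 0.0, 0.006]
ft_force: [-1.0, -0.2, -3.9]
width: 55.5
```

```bash
python3 - <<'E'
from h import *
st(); print(jy())
d=grab('wrist','w14')
cv2.imwrite('pics/w14c.png',cv2.resize(d['img'][180:380,190:330,::-1],None,fx=4,fy=4,interpolation=cv2.INTER_CUBIC))
d=grab('scene','scene14');cv2.imwrite('pics/scene14c.png',cv2.resize(d['img'][170:206,230:272,::-1],None,fx=16,fy=16,interpolation=cv2.INTER_CUBIC))
E
```

```text
t 13.517
ee_pos [557.324  59.539  38.256]
orientation [-1.57   0.     0.006]
ft_force [-1.016 -0.193 -3.867]
moment [-0.033 -0.093  0.008]
width 55.46
0.22129198512459766
```

View pics/scene14c.png

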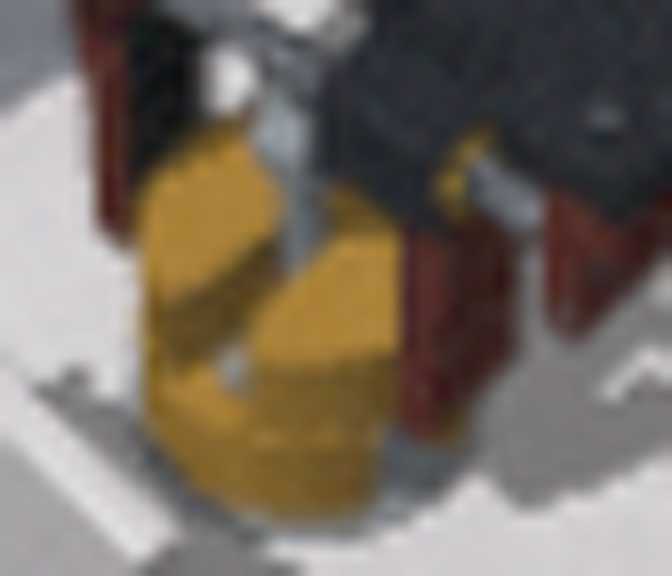

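View pics/w14c.png

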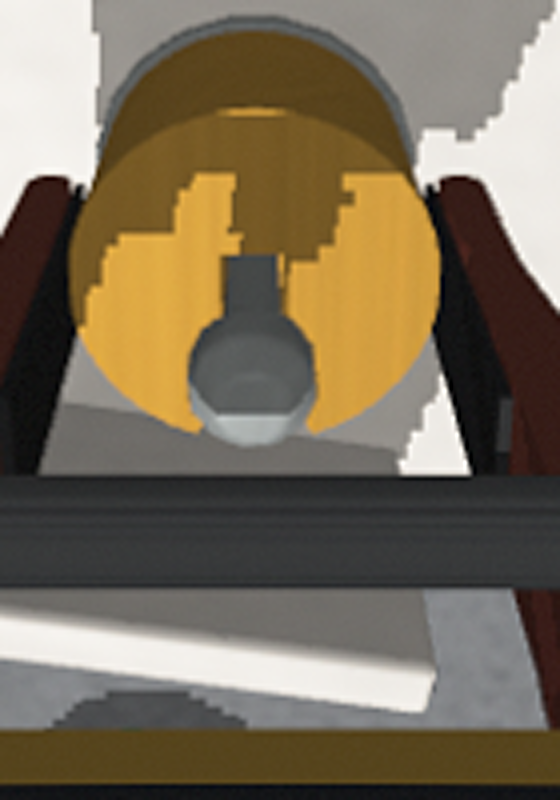

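The peg is inside the slot. I'll lower the last millimetre in small steps, watching the force.

Request:
jog_arm --steps '[{"dp": [0, 0, -0.005], "turn": [0, 0, 0], "claw": 0}, {"dp": [0, 0, -0.01], "turn": [0, 0, 0], "claw": 0}, {"dp": [0, 0, -0.01], "turn": [0, 0, 0], "claw": 0}, {"dp": [0, 0, -0.01], "turn": [0, 0, 0], "claw": 0}]'

```text
t: 13.95
ee_pos: [557.4, 59.6, 37.5]
orientation: [-1.57, 0.0, 0.006]
ft_force: [-0.0, 0.1, -2.9]
width: 55.3
```

Request:
jog_arm --steps '[{"dp": [0, 0, -0.003], "turn": [0, 0, 0], "claw": 0}, {"dp": [0, 0, -0.006], "turn": [0, 0, 0], "claw": 0}, {"dp": [0, 0, -0.006], "turn": [0, 0, 0], "claw": 0}, {"dp": [0, 0, -0.006], "turn": [0, 0, 0], "claw": 0}]'

```text
t: 14.28
ee_pos: [557.4, 59.5, 37.2]
orientation: [-1.57, 0.0, 0.006]
ft_force: [-1.1, -0.4, 1.0]
width: 55.0
```

Contact is about 4 N at TCP z = 37.2, exactly the predicted home height. Releasing now.

Request:
jog_arm --steps '[{"dp": [0, 0, 0], "turn": [0, 0, 0], "claw": 0.66}, {"dp": [0, 0, 0], "turn": [0, 0, 0], "claw": 0.7}, {"dp": [0, 0, 0], "turn": [0, 0, 0], "claw": 0.78}, {"dp": [0, 0, 0], "turn": [0, 0, 0], "claw": 0.88}, {"dp": [0, 0, 0], "turn": [0, 0, 0], "claw": 0.88}, {"dp": [0, 0, 0], "turn": [0, 0, 0], "claw": 0.88}, {"dp": [0, 0, 0], "turn": [0, 0, 0], "claw": 0.88}]'

```text
t: 14.87
ee_pos: [557.4, 59.6, 37.2]
orientation: [-1.57, 0.0, 0.006]
ft_force: [0.8, -0.4, -0.3]
width: 76.9
```

```bash
python3 - <<'E'
from h import *
st(); print(jy())
d=grab('wrist','w15')
cv2.imwrite('pics/w15c.png',cv2.resize(d['img'][180:380,150:370,::-1],None,fx=3,fy=3,interpolation=cv2.INTER_CUBIC))
E
```

```text
t 14.867
ee_pos [557.442  59.55   37.216]
orientation [-1.57   0.     0.006]
ft_force [ 0.76  -0.357 -0.285]
moment [-0.057 -0.119 -0.003]
width 76.907
0.22042743920652158
```

View pics/w15c.png

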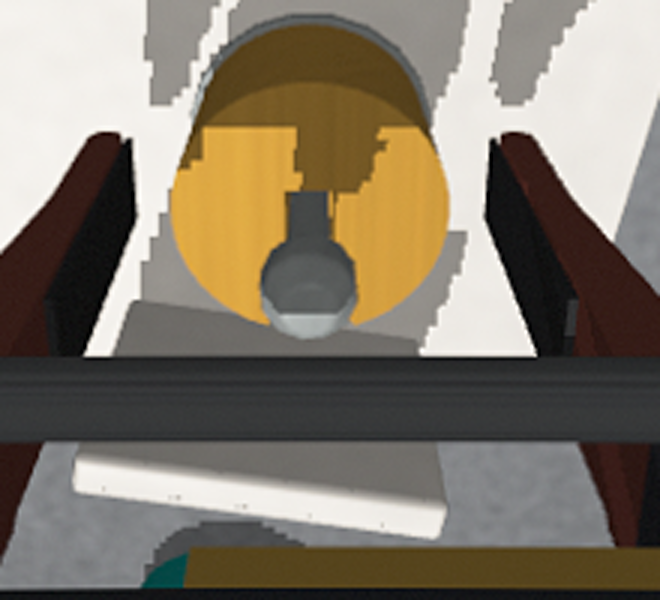

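It's released and both fingers stand clear. Lifting straight up.

Request:
jog_arm --steps '[{"dp": [0, 0, 0.1], "turn": [0, 0, 0], "claw": 0.88}, {"dp": [0, 0, 0.3], "turn": [0, 0, 0], "claw": 0.88}, {"dp": [0, 0, 0.6], "turn": [0, 0, 0], "claw": 0.88}, {"dp": [0, 0, 0.9], "turn": [0, 0, 0], "claw": 0.88}, {"dp": [0, 0, 1.0], "turn": [0, 0, 0], "claw": 0.88}, {"dp": [0, 0, 1.0], "turn": [0, 0, 0], "claw": 0.88}]'

```text
t: 15.42
ee_pos: [559.1, 59.7, 119.7]
orientation: [-1.569, -0.004, 0.002]
ft_force: [-1.0, 0.3, -0.4]
width: 77.3
```

Request:
jog_arm --steps '[{"dp": [-0.3, 0, 0.4], "turn": [0, 0, 0], "claw": 0.88}, {"dp": [-0.6, 0, 0.8], "turn": [0, 0, 0], "claw": 0.88}, {"dp": [-1.0, 0, 1.0], "turn": [0, 0, 0], "claw": 0.88}, {"dp": [-1.0, 0, 1.0], "turn": [0, 0, 0], "claw": 0.88}, {"dp": [-1.0, 0, 1.0], "turn": [0, 0, 0], "claw": 0.88}, {"dp": [-1.0, 0, 1.0], "turn": [0, 0, 0], "claw": 0.88}]'

```text
t: 15.92
ee_pos: [479.3, 59.7, 199.0]
orientation: [-1.569, -0.004, 0.003]
ft_force: [-0.0, -0.5, 0.1]
width: 77.3
```

```bash
python3 - <<'E'
from h import *
for n in('side','scene'):
    d=grab(n,n+'16'); u,v={'scene':(249,185),'side':(258,185)}[n]
    cv2.imwrite(f'pics/{n}16c.png',cv2.resize(d['img'][v-48:v+48,u-60:u+60,::-1],None,fx=6,fy=6,interpolation=cv2.INTER_CUBIC))
    C=cloud(d); hsv=cv2.cvtColor(d['img'],cv2.COLOR_RGB2HSV)
    m=np.zeros(hsv.shape[:2],bool); m[v-48:v+48,u-60:u+60]=1
    m&=(hsv[...,0]>8)&(hsv[...,0]<28)&(hsv[...,1]>110)&(C[...,2]>49)
    P=C[m]; print(n,len(P),P.mean(0),np.percentile(P[:,2],[10,50,90]))
    if len(P)>20:
        A=np.c_[P[:,:2]-P[:,:2].mean(0),np.ones(len(P))]; print('plane tilt deg',np.degrees(np.linalg.lstsq(A,P[:,2],rcond=None)[0][:2]))
        print(cv2.minEnclosingCircle(P[:,:2].astype(np.float32)))
st()
E
```

```text
side 230 [557.14882476  51.62055109  59.81707436] [51.26323394 53.54863355 55.36879163]
plane tilt deg [ -1.05891926 -57.30315343]
((552.869140625, -280.88226318359375), 367.2153625488281)
scene 206 [564.01181833  54.5886796   57.9113787 ] [50.35261001 52.99532935 55.07453877]
plane tilt deg [ 33.39644654 -54.40723886]
((795.0258178710938, -206.09567260742188), 377.1348876953125)
t 16.017
ee_pos [479.497  59.671 198.594]
orientation [-1.569 -0.003  0.003]
ft_force [-0.711 -0.03  -1.051]
moment [-0.061 -0.127  0.019]
width 76.912
```

View pics/side16c.png

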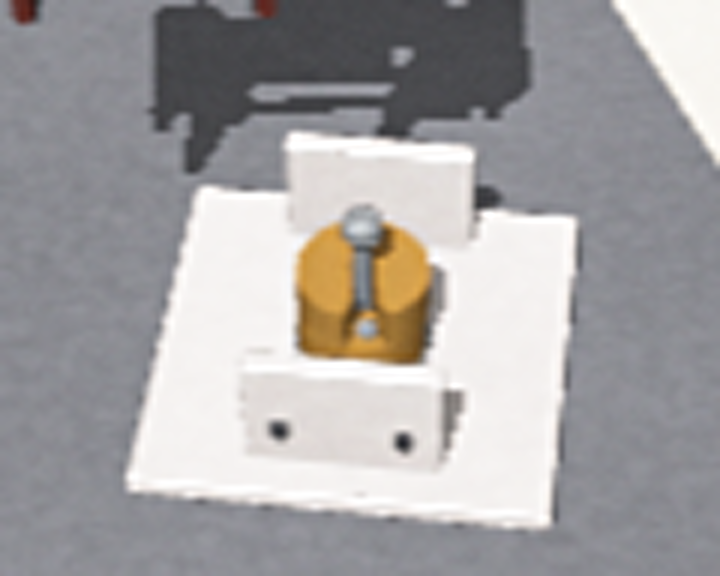

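View pics/scene16c.png

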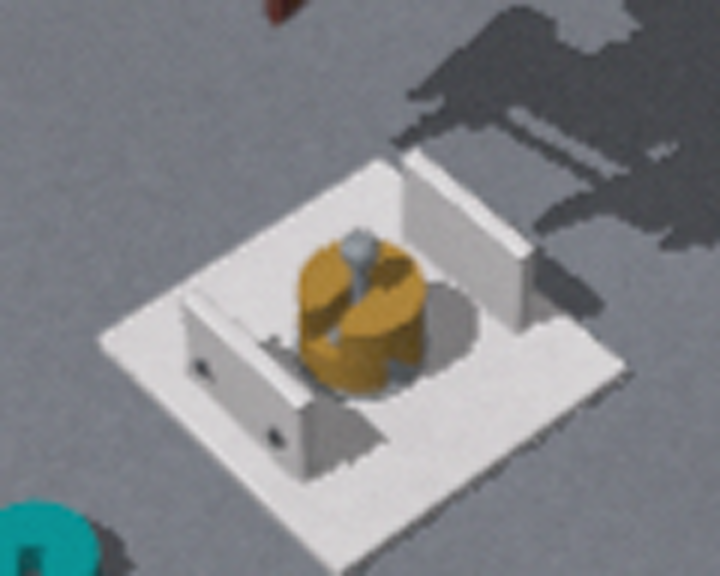

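```bash
python3 - <<'E'
from h import *
d=load('side16'); q,f,_,_=fitmass(d,proj(d,[[557.4,59,54]])[0],0,54); print(q[:2],np.degrees(q[2]),f)
for n,(u,v) in dict(side=(258,185),scene=(249,185)).items():
    d=load(n+'16'); C=cloud(d); hsv=cv2.cvtColor(d['img'],cv2.COLOR_RGB2HSV)
    m=np.zeros(hsv.shape[:2],bool); m[v-30:v+30,u-25:u+25]=1
    m&=(hsv[...,0]>8)&(hsv[...,0]<28)&(hsv[...,1]>110)&(C[...,2]>50)&(C[...,2]<62)
    P=C[m]; c=P[:,:2].mean(0); P=P[np.hypot(*(P[:,:2]-c).T)<30]
    A=np.c_[P[:,:2]-c,np.ones(len(P))]; s=np.linalg.lstsq(A,P[:,2],rcond=None)[0]; print(n,len(P),c,np.degrees(s[:2]),s[2])
    a=load(n+'0')['img'].astype(int); 
    for nm,(x,y) in ({'flask':(213,115),'small':(293,292),'dish':(353,222)} if n=='side' else {'flask':(279,110),'small':(194,280),'dish':(288,266)}).items():
        print(nm,abs(a-d['img'])[y-18:y+18,x-18:x+18].mean())
print(ctrl.get_obs()['width']); ctrl.close_job()
E
```

```text
[556.93344691  57.35743057] -88.73591314373566 0.06661479865106885
side 218 [557.68763137  58.45372109] [-0.68357263  0.46159018] 53.61481110131956
flask 57.45987654320987
small 1.073559670781893
dish 0.7762345679012346
scene 192 [561.73885201  57.33388903] [ 0.10563417 -0.41312631] 53.02938466391702
flask 30.15406378600823
small 1.8634259259259258
dish 1.8994341563786008
76.91170232712204
the job is handed in; nothing more can be done
```

View pics/scene16.png

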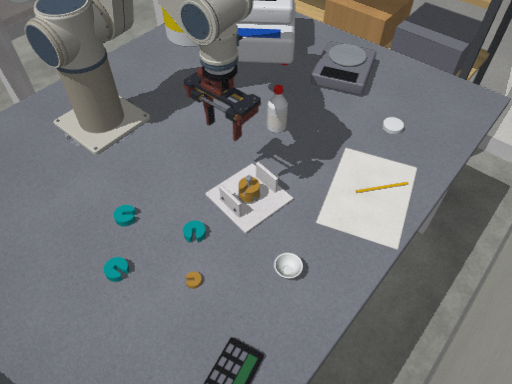

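View pics/side16.png

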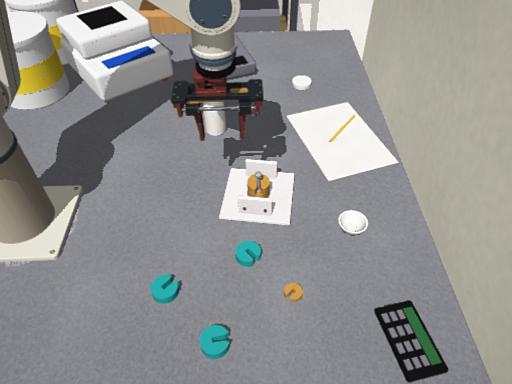

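The brass mass is on the stem and fully home on the lower mass, its slot over the peg, and the job was handed in at about 16 s. I gripped it across the slot, slid it in along the cheeks under the head, turned it about 81° clockwise and lowered it over the peg. It never rode on the peg. I then let go and backed the arm off.

**Checks that passed:**
- **Force:** contact at seating was about 4 N, and it came at the height I had worked out for fully home. No reading showed a push near 20 N.
- **Height:** the mass's top measures 53.0 mm (scene camera) and 53.6 mm (side camera). Fully home should give 54, and riding on the peg 59.
- **Flatness:** the fitted tilt is under 1°.
- **Slot angle:** about -89° in the world, roughly 80° from the cheeks. The pictures show the peg in the slot.
- **Release:** the gripper was open at 77 mm and well clear when I handed in.
- **Bystanders:** the small mass and dish show no change.

**Checks that were weaker or disagreed:**
- **Stem position:** the side, scene and wrist cameras disagree by about 2 mm, so I centred on the wrist view of the stem in the slot.
- **Final centre fit:** the button head partly hides the mass, which made the last side-camera fit of its centre poor.
- **Flask:** the before-and-after image comparison flagged it. The final pictures, viewed after handing in, show the arm in front of it (side) or its shadow beside it (scene), and the flask is standing in its original place.

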